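# End-of-shift strainer clear-out on the drill's coolant set

### The arm

A 6-joint arm with a two-finger parallel gripper is mounted at the origin on a cart in front of the work surface, level with it; the furniture and walls round the work are solid. World frame = base frame: x ahead of the robot, y to its left, z up, the work surface at z = 0. Lengths are in m, angles in rad, forces in N, time in s.
With the tool pointing down it reaches from about 0.325 to 0.85 m from the base axis. Payload 15.5 kg.
Tool frame: the origin (TCP) lies midway between the tips of the shut fingers; the grasp point (between the pads) lies 19 mm behind it; z points along the fingers, y is the line along which they close (so a half turn about z gives the same grasp; the last joint's range is limited). The gripper opens to 91 mm and grips with 3 to 60 N. Pads are 32 mm wide; open, the fingers measure 118 mm over their backs; the gripper's body (76 mm by 178 mm) begins 60 mm behind the grasp point.
Start: joints at [-1.315, 0.494, 1.345, -0, 1.302, -0.096], TCP at [0.215, -0.587, 0.214] pointing down, gripper open.
Joint ranges: [-2.91, 2.91], [-0.82, 2.16], [0.22, 2.67], [-1.22, 4.37], [0.12, 2.79], [-3.08, 3.08]. Speed limits (rad/s): [1.89, 1.89, 2.57, 3.01, 3.01, 3.01].

### API

Orientations are given as a unit quaternion [x, y, z, w].
In Python, from cell import arm, get_image, trace, mark_of gives the robot as it stands. The module is installed in compiled form; this text tells all that it offers.
- The arm moves only by the tool carry_out, never from a script. Its argument "commands" is a list of rows, each a list of 5 numbers: the shift along the tool's x, y, z in units of 30 mm (1.0 is 30 mm), then the turn about the tool's z in units of 8 degrees (1.0 is 8 degrees), then the opening, from -1 (shut) to 1 (fully open). In form: [[tx, ty, tz, spin, grip], ...]. A call has 1 to 10 rows; each row is the pose to reach, as a shift and turn from the pose commanded when the call began, along the tool's axes at that moment; what a row does not reach only later rows make up. A row lasts 1/8 s, in which the tool goes at most 62.5 mm and 10.7 degrees, less where a joint would pass 70% of its speed; a pose out of reach is approached as far as the arm can. A call with a gripper value outside its range is refused whole. The fingers move at their own pace and stop on an object; "force" is the grip in N (left out, the last holds). Time passes only in rows, so rows that repeat a pose let the fingers close. It gives the time, the measured TCP pose, the force, the opening and the grip force at its end, in the units of the state.
- arm.observe(): the state, without advancing time (a new reading comes with each control period).
- get_image(name): name is "side" or "top" or "wrist"; returns a dict with "color" (480x640x3 uint8, red, green, blue), "z_map" (480x640 float32, m along the optical axis (not along the pixel's ray), 0 where there is no reading), "fx", "fy", "cx", "cy" (pixels), "R" (3x3) and "t" (3): a world point X has camera coordinates R X + t. Camera axes: x right, y down, z forward; pixel columns grow to the right and rows downward; lengths in m; the calibration is good to about 2 mm. A picture is of the moment at which its call begins.
- arm.sign_off(): hands the job in; it is judged then, once.
Trained networks look in a picture, given as the dict that the camera call returned (one of the last four; its "shot" number tells which), for a name from the list of things; names that differ only in an ending like _2 or _b are one class to them, and where a whole thing is asked for, a point or a joint stands for the part that bears it (a point fixed in the world has none). Each returns a list of dicts, best first, with "confidence" (0 to 1); they miss things now and then, are a little off and sometimes report something else, mostly with a low value. They report only what shows in the picture. A call takes as long as a camera call. They do not tell look-alikes from the thing itself.
- trace(picture, query): "mask" (480x640 bool, what is visible of it) and "box" ([left, top, width, height] in pixels, round what is visible of it).
- mark_of(picture, query): "at" ([column, row] in pixels: a listed point, or the origin of a listed thing).
The state is a dict: "time_s": time; "joints": joint angles; "joint_vel": joint speeds; "effort": joint torques, N m; "tcp_pos": TCP position; "ee_rot": TCP orientation; "ft_force": force on the tool from outside, world axes, zero at the start; "torque": the same for the moment, N m; "grip_width": finger opening in m; "grip_force": force on a finger pad.
Only numpy, scipy, OpenCV 4.12 (cv2) and the standard library are available. Lean on these libraries where they do the work, as an engineer would, in place of code of your own. Each camera call takes 0.05 s, during which the arm holds its last target. There are 200 camera calls.

### The job

Get the coolant strainer set ready for washing. First open the drain valve: crank its handwheel anticlockwise until you feel the stop, then back it off a quarter turn so that the spindle does not seize. Then release every strainer insert that is in the block by pushing it down until its hook lets go and it springs up, pull it out and put it in the white tray, and also turn the litre counter's reset knob back anticlockwise to its zero stop; leave the other things on the bench where they are.

Things in the scene. Friction and masses are not known exactly. Their poses are not given: they have to be found in the camera images.
- strainer_set: Grey base plate, 256 x 306 x 10 mm, fixed to the bench, carrying an aluminium strainer block (124 x 140 mm, flat top at z 85 mm), right of it a bronze drain valve with handwheel, in front of it a bronze litre counter. Origin at bench level near the plate's middle; own x points away from the robot, y to its left, yaw up to 12 degrees.
- socket_0 (a point): Front left socket: point on its vertical axis at the block's top, z 85 mm. All four sockets are alike: 37 mm bore, axes 72 mm apart in the set's x, 70 mm in y. Lift a released insert straight up at least 45 mm to clear the bore and rim of the block.
- socket_1 (a point): Front right socket, same point. By each socket a steel hook, 11 mm wide, pivoted on the block's front face (front sockets) or back face (back sockets), reaches over the insert's flange to 18 mm from the axis, hook top at z 103 mm. The insert cannot be pulled while it is hooked. A hook swung away marks an empty or released socket.
- socket_2 (a point): Back left socket, same point. To release an insert push its cap (latched cap top at z 123 mm) 6 mm straight down; spring and hook take 7 to 12 N, and the flange meets the block at 8 mm. The hook then swings away by itself, and when let up the insert rises by its spring to 11 mm above its latched height. The cap may be held while it is pushed.
- socket_3 (a point): Back right socket, same point on its axis at the block's top.
- drain_wheel (a joint): Drain valve handwheel, vertical axis; value in rad grows anticlockwise seen from above (opening), 0 = shut, stop at 31.42 (five turns). Starts 4 to 4.9 turns short of the stop. Friction 0.12 N m, 2 to 3 N at the handle; stays where it is left. Rim circle 110 mm in diameter, rim top at z 96 mm. A bronze spindle in the hub rises 4 mm a turn, at most to z 124 mm.
- wheel_hub (a point): Point on the handwheel's axis at hub height, z 86 mm above the bench. Fixed to the strainer set.
- handle_grip (a point): Middle of the wheel's upright black revolving handle, 20 mm in diameter, 43 mm tall, from 22 mm below to 21 mm above this point; it stands on the rim, 55 mm from the wheel's axis, and spins freely about its own vertical pin, so it can be pinched from above and led round.
- reset_knob (a joint): Reset knob on top of the litre counter, vertical axis; value in rad grows clockwise seen from above, 0 = zero stop, range 0 to 4.6, starts 1.5 to 4.2. To reset, turn anticlockwise down to 0. Friction 0.03 N m; it stays where it is left.
- knob_grip (a point): On the knob's axis at mid height of its black bar grip: bar 36 mm long, 11 mm thick, from 12.5 mm below to 12 mm above this point; dial face 17 mm below this point. At value 0 the bar lies along the strainer set's x axis with the pointer end (small tooth and white line) towards the back; at value v it is turned v clockwise from that. Counter body 70 mm in diameter.
- white_tray: Loose open white tray, 120 x 170 x 32 mm outside, walls and floor 3 mm thick, 90 g, to the right of the strainer set. Origin: centre of its underside; own y along the 170 mm side, which starts pointing roughly away from the robot.
- insert_0: Strainer insert, one of up to four alike (absent: None), 78 mm tall, 80 g. Origin: centre of its foot; own z up through the cap. Bronze basket 34 mm in diameter, z 0 to 48; steel flange 50 mm wide with raised rim, z 48 to 56; black knurled cap, 32 mm wide, z 56 to 78. Starts latched upright in the front left socket, foot 45 mm above the bench; released, 56 mm.
- insert_1: Strainer insert, one of up to four alike (absent: None), 78 mm tall, 80 g. Origin: centre of its foot; own z up through the cap. Bronze basket 34 mm in diameter, z 0 to 48; steel flange 50 mm wide with raised rim, z 48 to 56; black knurled cap, 32 mm wide, z 56 to 78. Starts latched upright in the front right socket, foot 45 mm above the bench; released, 56 mm.
- insert_2: Strainer insert, one of up to four alike (absent: None), 78 mm tall, 80 g. Origin: centre of its foot; own z up through the cap. Bronze basket 34 mm in diameter, z 0 to 48; steel flange 50 mm wide with raised rim, z 48 to 56; black knurled cap, 32 mm wide, z 56 to 78. Starts latched upright in the back left socket, foot 45 mm above the bench; released, 56 mm.
- insert_3: Strainer insert, one of up to four alike (absent: None), 78 mm tall, 80 g. Origin: centre of its foot; own z up through the cap. Bronze basket 34 mm in diameter, z 0 to 48; steel flange 50 mm wide with raised rim, z 48 to 56; black knurled cap, 32 mm wide, z 56 to 78. Starts latched upright in the back right socket, foot 45 mm above the bench; released, 56 mm.
- marker: Bystander: the blue marker, loose; leave it alone. Origin: centre of its underside.
- scale_rule: Bystander: the steel rule, loose; leave it alone. Origin: centre of its underside.
There are look-alikes about, which are no part of the job. What is shaped like the insert_1 but green or pink is not meant.

How it is judged:
By the outcome, as a careful person would: the job done as asked, in the order asked, and still so for the second after the job is handed in, with the robot touching nothing.
Of insert_0, insert_1, insert_2, insert_3 only 2 to 4 are there at a start; the rules pass over those that are not, and their reading is None.
At some moment in a run one of white_tray may be knocked a few centimetres aside while the robot is not near it.
Once in a run the grip may slacken for a moment while it holds something.
It also fails if it takes over 210 s, if anything falls off the work surface, if the arm or the gripper's body presses on something with over 40 N, if the wrist force passes 120 N, or if a joint passes its speed limit or range.

## Working session

There is one attempt and no reset: what is moved stays moved. The work goes in short steps, Python scripts to look and compute and a tool call to move; the robot and the scene stay as the last step left them, time stands still between calls to the robot, and variables do not carry over. Pictures are saved under pics/ and viewed, at most 14 in all, crops included, and the job is handed in when it is done.

Besides the shell and the picture viewer there is one more tool, called after "Call:" as name(argument=value, ...), one argument or row to a line, values as JSON. carry_out: Moves the arm, as the interface text tells. Its arguments: {"type":"object","properties":{"commands":{"type":"array"},"force":{"type":"number"}},"required":["commands"]}

```bash
mkdir -p pics
cat > h.py <<'E'
import numpy as np, cv2
from cell import arm, get_image, trace, mark_of
def save(p,n,crop=None,s=1):
    c=p["color"][:,:,::-1]
    if crop: c=c[crop[1]:crop[3],crop[0]:crop[2]]
    cv2.imwrite(f"pics/{n}.png",cv2.resize(c,None,fx=s,fy=s,interpolation=cv2.INTER_CUBIC))
def at_z(p,uv,z):
    R,t=np.array(p["R"]),np.array(p["t"]); o=-R.T@t
    d=R.T@np.array([(uv[0]-p["cx"])/p["fx"],(uv[1]-p["cy"])/p["fy"],1]); return o+d*(z-o[2])/d[2]
def pix(p,X):
    c=np.array(p["R"])@np.array(X)+np.array(p["t"]); return np.array([p["fx"]*c[0]/c[2]+p["cx"],p["fy"]*c[1]/c[2]+p["cy"]])
def cloud(p):
    z=p["z_map"]; v,u=np.indices(z.shape)
    C=np.stack([(u-p["cx"])/p["fx"]*z,(v-p["cy"])/p["fy"]*z,z],-1)-np.array(p["t"]); return C@np.array(p["R"]), z>0
E
python3 - <<'E'
from h import *
np.set_printoptions(precision=4,suppress=True)
t=get_image("top");s=get_image("side");save(t,"top0");save(s,"side0")
Z=dict(socket_0=.085,socket_1=.085,socket_2=.085,socket_3=.085,wheel_hub=.086,handle_grip=None,knob_grip=None,white_tray=0,strainer_set=0)
for n,p in(("top",t),("side",s)):
    print(n,-np.array(p["R"]).T@p["t"])
    for q in Z:
        for m in mark_of(p,q)[:2]: print(q,np.round(m["at"],1),round(m["confidence"],2),at_z(p,m["at"],Z[q] if Z[q] is not None else .1))
print(arm.observe())
E
```

```text
top [ 0.4046 -0.0198  1.1878]
socket_0 [256.4 199.3] 0.95 [0.6155 0.1101 0.085 ]
socket_0 [258.8 233.1] 0.77 [0.5434 0.1055 0.085 ]
socket_1 [256.4 199.3] 0.95 [0.6155 0.1101 0.085 ]
socket_1 [258.8 233.1] 0.77 [0.5434 0.1055 0.085 ]
socket_2 [256.4 199.3] 0.95 [0.6155 0.1101 0.085 ]
socket_2 [258.8 233.1] 0.77 [0.5434 0.1055 0.085 ]
socket_3 [256.4 199.3] 0.95 [0.6155 0.1101 0.085 ]
socket_3 [258.8 233.1] 0.77 [0.5434 0.1055 0.085 ]
wheel_hub [320.9 208.6] 0.79 [ 0.5926 -0.0259  0.086 ]
wheel_hub [401.5 321. ] 0.54 [ 0.3554 -0.1864  0.086 ]
handle_grip [292.8 224.1] 0.44 [0.5589 0.0332 0.1   ]
knob_grip [252.8 270.8] 0.82 [0.4638 0.1166 0.1   ]
white_tray [429.6 244.6] 0.59 [ 0.5201 -0.2694  0.    ]
strainer_set [277.8 233.1] 0.63 [0.5532 0.0722 0.    ]
strainer_set [400.  318.4] 0.4 [ 0.3573 -0.1963  0.    ]
side [0.2471 0.7451 0.8419]
socket_0 [278.7 289.4] 0.92 [0.5448 0.1611 0.085 ]
socket_0 [257.9 265.7] 0.82 [0.6198 0.1098 0.085 ]
socket_1 [278.7 289.4] 0.92 [0.5448 0.1611 0.085 ]
socket_1 [257.9 265.7] 0.82 [0.6198 0.1098 0.085 ]
socket_2 [278.7 289.4] 0.92 [0.5448 0.1611 0.0
[... 325 characters left out ...]
_grip [322.1 284.1] 0.88 [0.4541 0.1265 0.1   ]
white_tray [344.3 209.1] 0.57 [ 0.5162 -0.2624  0.    ]
strainer_set [290.3 283.2] 0.65 [0.5587 0.0669 0.    ]
strainer_set [289.3 232.3] 0.31 [ 0.6332 -0.1104  0.    ]
{'time_s': 1.0, 'joints': array([-1.3145,  0.4936,  1.3455,  0.    ,  1.3025, -0.0955]), 'joint_vel': array([ 0.0012, -0.0007, -0.0004, -0.0006,  0.0015, -0.0009]), 'effort': array([ -0.0012, -87.8698, -38.2241,   0.0706,   0.0445,  -0.    ]), 'tcp_pos': array([ 0.2154, -0.5868,  0.2139]), 'ee_rot': array([0.9846, 0.175 , 0.    , 0.    ]), 'ft_force': array([0.7417, 0.5219, 0.2983]), 'torque': array([0.0291, 0.0209, 0.0101]), 'grip_force': 0.0, 'grip_width': 0.09143625699573543}
```

Run:
```python
from h import *
t=get_image("top");save(t,"top1",(200,150,480,360),2.85)
```

```text
(no output)
```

View pics/top1.png

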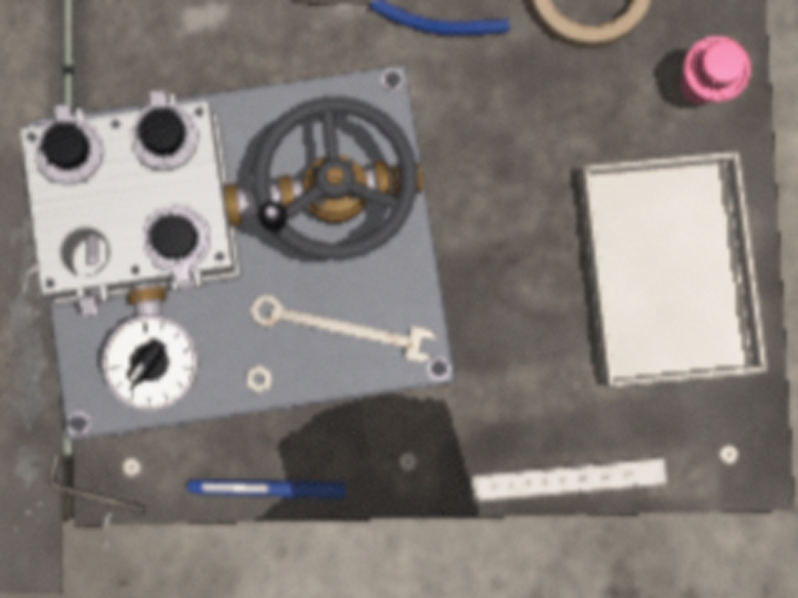

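View pics/side0.png

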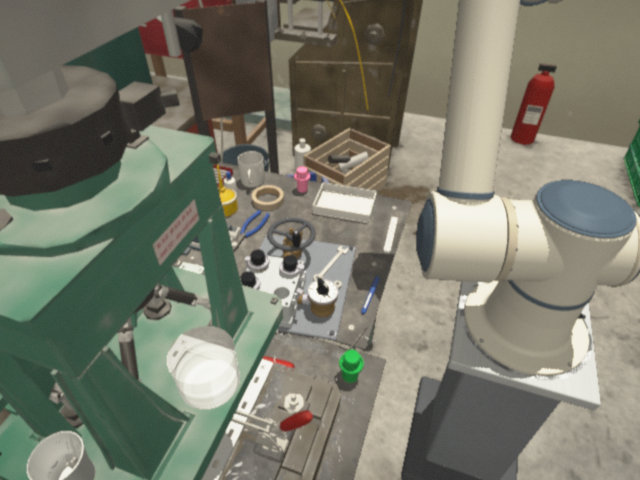

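The top crop shows black caps in the back left (67,145), back right (163,130) and front right (173,236) sockets. Front left (85,250) is empty with its hook swung away. The wheel hub is at (336,178) with its handle at (272,213), the knob pointer is towards the lower left at (150,362), and the tray is at (675,268). The side view shows a green machine to the left, so I'll check clearance there.

Run:
```python
from h import *
np.set_printoptions(precision=4,suppress=True)
for n in("top","side"):
    p=get_image(n); P,ok=cloud(p); c=p["color"].astype(int); print(n)
    dark=ok&(c.max(-1)<75)&(P[...,2]>.108)&(P[...,2]<.15)&(P[...,0]>.4)&(P[...,0]<.72)&(P[...,1]>-.12)&(P[...,1]<.23)
    k,l,st,ce=cv2.connectedComponentsWithStats(dark.astype(np.uint8))
    for i in range(1,k):
        if st[i,4]>12:
            q=P[l==i]; zt=np.percentile(q[:,2],70); print(ce[i],st[i,4],"mean",q.mean(0),"mid",(q.min(0)+q.max(0))/2,"zmax",zt,"ray",at_z(p,ce[i],zt))
    tall=ok&(P[...,2]>.16)&(P[...,0]>.2)&(P[...,0]<.95)&(np.abs(P[...,1])<.45)
    q=P[tall]
    if len(q):
        for a in np.arange(.2,.95,.1):
            r=q[(q[:,0]>a)&(q[:,0]<a+.1)]
            if len(r):
                L=r[r[:,1]>.03]; Rr=r[r[:,1]<.03]
                print("x",a,len(L),L[:,1].min() if len(L) else None, L[:,2].min() if len(L) else None,L[:,2].max() if len(L) else None,"right",len(Rr),Rr[:,1].max() if len(Rr) else None)
    w=ok&(c.min(-1)>130)&(P[...,2]>.02)&(P[...,2]<.045)&(P[...,1]<-.13)&(P[...,0]>.35)&(P[...,0]<.7)
    q=P[w][:,:2].astype(np.float32); print("tray",len(q),cv2.minAreaRect(q))
    m=trace(p,"white_tray"); 
    if m: q=P[m[0]["mask"]&ok]; print("tr",m[0]["confidence"],cv2.minAreaRect(q[q[:,2]<.05][:,:2].astype(np.float32)))
    if n=="top":
        m=trace(p,"strainer_set")[0]; q=P[m["mask"]&ok&(P[...,2]<.02)]; print("plate",cv2.minAreaRect(q[:,:2].astype(np.float32)))
    rim=ok&(P[...,2]>.088)&(P[...,2]<.102)&(np.hypot(P[...,0]-.593,P[...,1]+.024)<.065)&(np.hypot(P[...,0]-.593,P[...,1]+.024)>.044)
    print("rim",cv2.fitEllipse(P[rim][:,:2].astype(np.float32)*1000))
```

```text
top
[256.2827 195.7801] 191 mean [0.6158 0.1059 0.1221] mid [0.617  0.1064 0.1188] zmax 0.12382066666284258 ray [0.6154 0.1057 0.1238]
[222.5573 200.8177] 192 mean [0.6067 0.1749 0.122 ] mid [0.6077 0.1756 0.1184] zmax 0.1239454103447671 ray [0.6064 0.1746 0.1239]
[295.2917 225.6944] 72 mean [0.5507 0.0265 0.1338] mid [0.5527 0.0272 0.1275] zmax 0.13898836797926273 ray [0.55   0.0263 0.139 ]
[260.3793 232.6494] 174 mean [0.5395 0.098  0.123 ] mid [0.5398 0.0979 0.1226] zmax 0.12396105451836234 ray [0.5393 0.0979 0.124 ]
x 0.2 3413 0.030023391282503427 0.21897815908304502 0.40520632370618836 right 18588 0.02998399961147875
x 0.30000000000000004 0 None None None right 12834 -0.141423938532497
x 0.4000000000000001 3423 0.3302259178498835 0.16167305479472718 0.5176174304026272 right 0 None
x 0.5000000000000001 5352 0.3301558156100181 0.26340342784531645 0.5253919434467256 right 0 None
x 0.6000000000000001 5572 0.33038871065578446 0.26343416903758204 0.5289242319685367 right 0 None
x 0.7000000000000002 613 0.39079421495234 0.21777397268482646 0.2514878441141602 right 0 None
x 0.8000000000
[... 1101 characters left out ...]
4 0.17461954732664692 0.40560259921125424 right 8452 0.029982357280484203
x 0.4000000000000001 8647 0.3301723845255653 0.16004559054046907 0.7510042065319482 right 0 None
x 0.5000000000000001 5716 0.3073401012190249 0.2886156489127574 0.7280266648625201 right 0 None
x 0.6000000000000001 1507 0.330461620213825 0.28875622885177504 0.3604887079882362 right 0 None
tray 479 ((0.5207623243331909, -0.27695637941360474), (0.17084884643554688, 0.13151727616786957), 4.2184648513793945)
tr 0.74 ((0.6508363485336304, -0.7552728056907654), (0.2711403965950012, 1.1299916505813599), 10.082557678222656)
rim ((587.2985229492188, -17.18126106262207), (109.75875854492188, 110.060791015625), 24.376401901245117)
```

Call:
carry_out(
  commands=[
    [17.57,-15.46,-4.87,0,0.0],
    [17.57,-15.46,-4.87,0,0.0],
    [17.57,-15.46,-4.87,0,0.0],
    [17.57,-15.46,-4.87,0,0.0],
    [17.57,-15.46,-4.87,0,0.0],
    [17.57,-15.46,-4.87,0,0.0],
    [17.57,-15.46,-4.87,0,0.0],
    [17.57,-15.46,-4.87,1.5,0.0],
    [17.57,-15.46,-4.87,1.5,0.0],
    [17.57,-15.46,-4.87,1.5,0.0],
  ],
)

```text
time_s: 2.55
tcp_pos: [0.5032, -0.0566, 0.3397]
ee_rot: [0.998, 0.071, 0.0, 0.0]
ft_force: [1.4, -0.8, 0.4]
grip_width: 0.0455
grip_force: 0.0
```

Call:
carry_out(
  commands=[
    [0,0,0,0,-0.2],
    [0,0,0,0,-0.2],
  ],
)

```text
time_s: 2.8
tcp_pos: [0.5023, -0.0584, 0.3388]
ee_rot: [0.997, 0.072, -0.0, 0.0]
ft_force: [-0.9, -0.2, -0.1]
grip_width: 0.0363
grip_force: 0.0
```

Run:
```python
from h import *
np.set_printoptions(precision=4,suppress=True)
p=get_image("wrist"); save(p,"w0"); print("cam",-np.array(p["R"]).T@p["t"],np.array(p["R"])[2])
for q in("socket_0","wheel_hub","handle_grip","knob_grip"):
    for m in mark_of(p,q)[:4]: print(q,m["at"],m["confidence"],at_z(p,m["at"],{"s":.085,"w":.086,"h":.118,"k":.1}[q[0]]))
```

```text
cam [ 0.5734 -0.0483  0.5094] [-0.2518 -0.0373 -0.9671]
socket_0 [130.7, 149.8] 0.97 [0.5368 0.1675 0.085 ]
wheel_hub [295.6, 126.8] 0.98 [ 0.5896 -0.0196  0.086 ]
handle_grip [250.2, 154.6] 0.6 [0.553  0.0231 0.118 ]
knob_grip [165.1, 224.3] 0.98 [0.4574 0.1187 0.1   ]
knob_grip [294.9, 130.6] 0.7 [ 0.585  -0.0203  0.1   ]
```

View pics/w0.png

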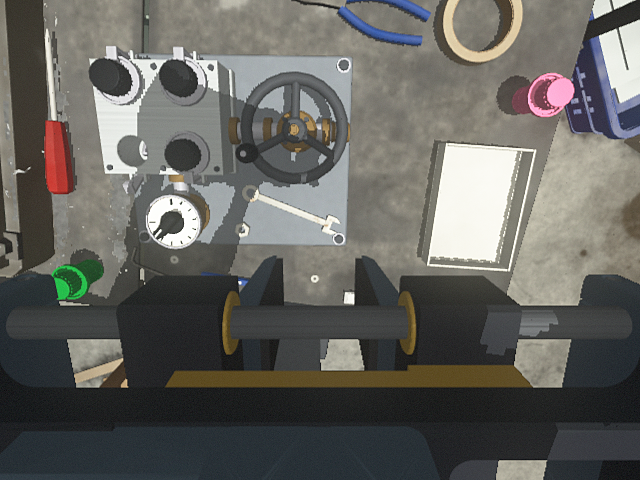

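The wrist view shows the hub at (295,127), the handle at (247,154), caps at (180,80), (110,77) and (183,152), the empty socket at (131,150), and the knob at (172,222). I'll measure these from depth next.

```bash
cat >> h.py <<'E'
def tops(p,z0,z1,box,cmax=999):
    P,ok=cloud(p); c=p["color"].astype(int).max(-1)
    m=ok&(P[...,2]>z0)&(P[...,2]<z1)&(P[...,0]>box[0])&(P[...,0]<box[1])&(P[...,1]>box[2])&(P[...,1]<box[3])&(c<cmax)
    k,l,st,ce=cv2.connectedComponentsWithStats(m.astype(np.uint8)); out=[]
    for i in range(1,k):
        if st[i,4]>15:
            q=P[l==i]; (x,y),r=cv2.minEnclosingCircle(q[:,:2].astype(np.float32)); out.append((st[i,4],ce[i].round(1),q.mean(0).round(4),(round(x,4),round(y,4),round(r,4)),cv2.minAreaRect(q[:,:2].astype(np.float32)*1000)))
    return out
E
python3 - <<'E'
from h import *
np.set_printoptions(precision=4,suppress=True)
p=get_image("wrist")
print("caps");[print(*o[:4]) for o in tops(p,.1195,.127,(.5,.66,.06,.22))]
print("block");[print(o) for o in tops(p,.082,.088,(.48,.68,.03,.25))]
print("handle");[print(*o[:4]) for o in tops(p,.134,.145,(.5,.66,-.1,.06))]
print("knob");[print(o) for o in tops(p,.07,.16,(.42,.51,.07,.18))]
print("plate");[print(o) for o in tops(p,.007,.0135,(.35,.75,-.13,.27))[:3]]
P,ok=cloud(p)
rim=ok&(P[...,2]>.09)&(P[...,2]<.099)&(np.abs(np.hypot(P[...,0]-.588,P[...,1]+.02)-.053)<.009)
print("rim",cv2.fitEllipse(P[rim][:,:2].astype(np.float32)*1000))
h=ok&(np.hypot(P[...,0]-.588,P[...,1]+.0195)<.016)
q=P[h]; print("hub z"); print(np.sort(q[:,2])[-40:]); print(q[q[:,2]>np.sort(q[:,2])[-15]])
print(arm.observe()["time_s"])
E
```

```text
caps
868 [103.6  74.9] [0.6106 0.175  0.1226] (0.6108, 0.1756, 0.0171)
848 [173.4  75.7] [0.6198 0.1051 0.1228] (0.6199, 0.1057, 0.0169)
712 [178.2 154.6] [0.5425 0.0973 0.1227] (0.5425, 0.0975, 0.0165)
block
(np.int32(20), array([122.2,  54.7]), array([0.6378, 0.1764, 0.0849]), (0.6382, 0.1783, 0.0043), ((637.3072509765625, 177.83509826660156), (3.173769235610962, 8.297761917114258), 28.422969818115234))
(np.int32(23), array([90.3, 60.5]), array([0.6271, 0.2113, 0.0846]), (0.6262, 0.21, 0.004), ((627.61328125, 211.66165161132812), (4.320883274078369, 7.804447174072266), 49.8603515625))
(np.int32(7936), array([159. , 121.6]), array([0.5728, 0.135 , 0.0846]), (0.5764, 0.136, 0.0928), ((576.50537109375, 137.08004760742188), (124.1226577758789, 141.87033081054688), 7.42425537109375))
(np.int32(34), array([136.5, 182.1]), array([0.5004, 0.1596, 0.0849]), (0.4992, 0.1616, 0.0059), ((501.12628173828125, 160.82801818847656), (11.458810806274414, 5.388258934020996), 68.27828979492188))
handle
262 [242.8 152.6] [0.5551 0.0259 0.1394] (0.5548, 0.0265, 0.0095)
knob
(np.int32(347), array([133.5,
[... 1068 characters left out ...]
9453), 132.09779357910156)
hub z
[0.1024 0.1025 0.1027 0.1027 0.1029 0.1035 0.1045 0.1048 0.105  0.1051
 0.1052 0.1053 0.1053 0.1053 0.1054 0.1056 0.1056 0.1058 0.1059 0.1059
 0.1059 0.1059 0.1061 0.1061 0.1062 0.1062 0.1062 0.1062 0.1063 0.1064
 0.1066 0.1066 0.1066 0.1067 0.1069 0.107  0.107  0.1071 0.1071 0.1072]
[[ 0.5889 -0.017   0.1066]
 [ 0.5892 -0.0192  0.107 ]
 [ 0.5894 -0.0203  0.1066]
 [ 0.5876 -0.0151  0.1071]
 [ 0.5878 -0.0161  0.1063]
 [ 0.5879 -0.0171  0.1062]
 [ 0.5884 -0.0204  0.1067]
 [ 0.5866 -0.0151  0.1064]
 [ 0.5867 -0.0163  0.1072]
 [ 0.586  -0.0185  0.1062]
 [ 0.5853 -0.0208  0.107 ]
 [ 0.5836 -0.0166  0.1066]
 [ 0.5839 -0.0188  0.1071]
 [ 0.5842 -0.0209  0.1069]]
3.1
```

```bash
cat >> h.py <<'E'
def units(target,yaw=None,frm=None):
    s=arm.observe(); q=s["ee_rot"]; y=2*np.arctan2(q[1],q[0]); d=np.array(target)-(s["tcp_pos"] if frm is None else frm)
    tx=[np.cos(y),np.sin(y),0]; ty=[np.sin(y),-np.cos(y),0]
    dy=0 if yaw is None else (y-yaw+np.pi/2)%np.pi-np.pi/2
    return np.round([d@tx/.03,d@ty/.03,-d[2]/.03,np.degrees(dy)/8],2), round(np.degrees(y),2)
E
python3 - <<'E'
from h import *
print(units((.5552,.0261,.16),np.radians(7.42)),units((.5552,.0261,.106)))
E
```

```text
(array([ 2.15, -2.57,  5.97,  0.08]), np.float64(8.07)) (array([ 2.15, -2.57,  7.77,  0.  ]), np.float64(8.07))
```

Call:
carry_out(
  commands=[
    [2.15,-2.57,2.0,0,-0.1],
    [2.15,-2.57,4.0,0,-0.1],
    [2.15,-2.57,5.97,0,-0.1],
    [2.15,-2.57,5.97,0,-0.1],
    [2.15,-2.57,5.97,0,-0.1],
    [2.15,-2.57,5.97,0,-0.1],
  ],
)

```text
time_s: 3.85
tcp_pos: [0.5561, 0.0265, 0.1614]
ee_rot: [0.997, 0.071, 0.001, 0.0]
ft_force: [0.2, 0.4, 0.9]
grip_width: 0.0413
grip_force: 0.0
```

Run:
```python
from h import *
print(units((.5552,.0261,.106)),arm.observe()["tcp_pos"])
```

```text
(array([-0.03,  0.01,  1.85,  0.  ]), np.float64(8.12)) [0.55611758 0.02649579 0.16135906]
```

Call:
carry_out(
  commands=[
    [0,0,1.0,0,-0.1],
    [0,0,1.83,0,-0.1],
    [0,0,1.83,0,-0.1],
    [0,0,1.83,0,-1],
    [0,0,1.83,0,-1],
    [0,0,1.83,0,-1],
    [0,0,1.83,0,-1],
    [0,0,1.83,0,-1],
  ],
  force=12,
)

```text
time_s: 4.85
tcp_pos: [0.5561, 0.0271, 0.1062]
ee_rot: [0.997, 0.071, 0.001, 0.0]
ft_force: [-0.9, 0.7, 9.5]
grip_width: 0.0198
grip_force: 12.0
```

```bash
cat > circ.py <<'E'
from h import *
import sys
C=np.array([.5870,-.0188]); o=arm.observe(); v=o["tcp_pos"][:2]-C
a=np.degrees(np.arctan2(v[1],v[0])); y=2*np.arctan2(o["ee_rot"][1],o["ee_rot"][0])
print("t",o["time_s"],"ang",a.round(2),"r",np.hypot(*v).round(4),"yaw",np.degrees(y).round(2),"ft",o["ft_force"].round(1),"w",o["grip_width"])
step,n=float(sys.argv[1]),int(sys.argv[2]); start=float(sys.argv[3]) if len(sys.argv)>3 else a
base=C+.055*np.array([np.cos(np.radians(start)),np.sin(np.radians(start))])
for i in range(1,n+1):
    b=np.radians(start+step*i); d=C+.055*np.array([np.cos(b),np.sin(b)])-base
    print([round((d[0]*np.cos(y)+d[1]*np.sin(y))/.03,2),round((d[0]*np.sin(y)-d[1]*np.cos(y))/.03,2),0,0,-1],end=", ")
print()
E
python3 circ.py 27 10
```

```text
t 4.85 ang 123.96 r 0.0554 yaw 8.16 ft [-0.9  0.7  9.5] w 0.019837576197882383
[np.float64(-0.66), np.float64(0.54), 0, 0, -1], [np.float64(-1.01), np.float64(1.33), 0, 0, -1], [np.float64(-0.96), np.float64(2.18), 0, 0, -1], [np.float64(-0.53), np.float64(2.92), 0, 0, -1], [np.float64(0.19), np.float64(3.38), 0, 0, -1], [np.float64(1.05), np.float64(3.47), 0, 0, -1], [np.float64(1.84), np.float64(3.16), 0, 0, -1], [np.float64(2.41), np.float64(2.52), 0, 0, -1], [np.float64(2.63), np.float64(1.69), 0, 0, -1], [np.float64(2.45), np.float64(0.85), 0, 0, -1],
```

Call:
carry_out(
  commands=[
    [-0.66,0.54,-0.1,0,-1],
    [-1.01,1.33,-0.1,0,-1],
    [-0.96,2.18,-0.1,0,-1],
    [-0.53,2.92,-0.1,0,-1],
    [0.19,3.38,-0.1,0,-1],
    [1.05,3.47,-0.1,0,-1],
    [1.84,3.16,-0.1,0,-1],
    [2.41,2.52,-0.1,0,-1],
    [2.63,1.69,-0.1,0,-1],
    [2.45,0.85,-0.1,0,-1],
  ],
)

```text
time_s: 6.1
tcp_pos: [0.6338, 0.013, 0.1085]
ee_rot: [0.997, 0.071, 0.002, 0.0]
ft_force: [-4.0, -6.9, 0.3]
grip_width: 0.0193
grip_force: 12.0
```

```bash
python3 - <<'E'
from h import *
p=get_image("side"); save(p,"s1",(220,150,420,340),3.5)
E
python3 circ.py 27 10 33.96
```

```text
t 6.15 ang 37.94 r 0.0561 yaw 8.24 ft [5.1 9.4 4.7] w 0.019428109475257117
[np.float64(-0.54), np.float64(-0.66), 0, 0, -1], [np.float64(-1.32), np.float64(-1.01), 0, 0, -1], [np.float64(-2.18), np.float64(-0.96), 0, 0, -1], [np.float64(-2.92), np.float64(-0.53), 0, 0, -1], [np.float64(-3.38), np.float64(0.19), 0, 0, -1], [np.float64(-3.47), np.float64(1.04), 0, 0, -1], [np.float64(-3.16), np.float64(1.84), 0, 0, -1], [np.float64(-2.52), np.float64(2.41), 0, 0, -1], [np.float64(-1.69), np.float64(2.63), 0, 0, -1], [np.float64(-0.86), np.float64(2.45), 0, 0, -1],
```

View pics/s1.png

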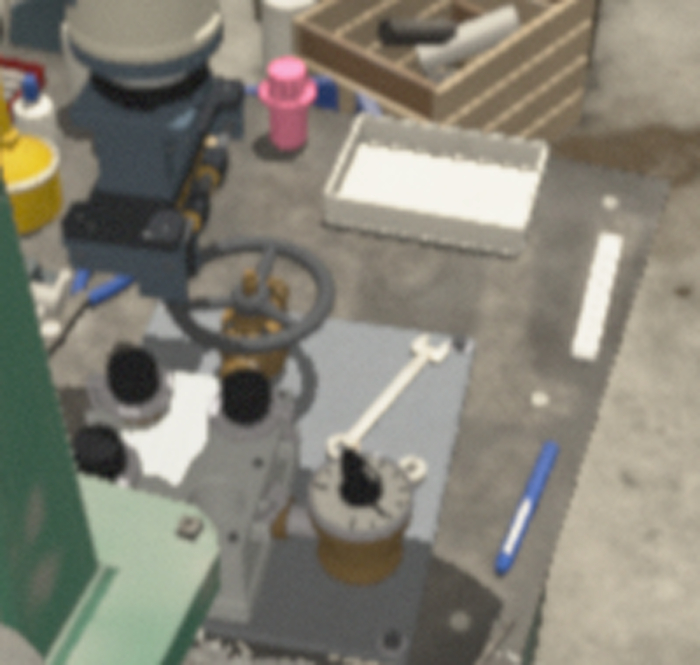

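The side crop shows the fingers leading the handle at the back of the wheel (around (150,260)), with the tray and the rest undisturbed. I'll continue cranking.

Call:
carry_out(
  commands=[
    [-0.54,-0.66,0,0,-1],
    [-1.32,-1.01,0,0,-1],
    [-2.18,-0.96,0,0,-1],
    [-2.92,-0.53,0,0,-1],
    [-3.38,0.19,0,0,-1],
    [-3.47,1.04,0,0,-1],
    [-3.16,1.84,0,0,-1],
    [-2.52,2.41,0,0,-1],
    [-1.69,2.63,0,0,-1],
    [-0.86,2.45,0,0,-1],
  ],
)

```text
time_s: 7.4
tcp_pos: [0.6173, -0.0648, 0.1087]
ee_rot: [0.998, 0.071, -0.0, -0.0]
ft_force: [-9.6, 10.9, 14.2]
grip_width: 0.0197
grip_force: 12.0
```

Call:
carry_out(
  commands=[
    [0.66,-0.54,0,0,-1],
    [1.01,-1.32,0,0,-1],
    [0.96,-2.18,0,0,-1],
    [0.53,-2.92,0,0,-1],
    [-0.19,-3.38,0,0,-1],
    [-1.04,-3.47,0,0,-1],
    [-1.84,-3.16,0,0,-1],
    [-2.41,-2.52,0,0,-1],
    [-2.63,-1.69,0,0,-1],
    [-2.45,-0.86,0,0,-1],
  ],
)

```text
time_s: 8.65
tcp_pos: [0.5402, -0.0496, 0.109]
ee_rot: [0.997, 0.071, 0.0, -0.0]
ft_force: [9.1, 11.0, 3.2]
grip_width: 0.0195
grip_force: 12.0
```

```bash
python3 circ.py 27 1
```

```text
t 8.65 ang -146.71 r 0.056 yaw 8.16 ft [ 9.1 11.   3.2] w 0.019459202522622492
[np.float64(0.53), np.float64(0.67), 0, 0, -1],
```

Call:
carry_out(
  commands=[
    [0.54,0.66,0,0,-1],
    [1.32,1.01,0,0,-1],
    [2.18,0.96,0,0,-1],
    [2.92,0.53,0,0,-1],
    [3.38,-0.19,0,0,-1],
    [3.47,-1.04,0,0,-1],
    [3.16,-1.84,0,0,-1],
    [2.52,-2.41,0,0,-1],
    [1.69,-2.63,0,0,-1],
    [0.86,-2.45,0,0,-1],
  ],
)

```text
time_s: 9.9
tcp_pos: [0.5556, 0.0283, 0.109]
ee_rot: [0.997, 0.072, 0.001, -0.0]
ft_force: [10.0, -10.7, 2.0]
grip_width: 0.0199
grip_force: 12.0
```

Call:
carry_out(
  commands=[
    [-0.66,0.54,0,0,-1],
    [-1.01,1.33,0,0,-1],
    [-0.96,2.18,0,0,-1],
    [-0.53,2.92,0,0,-1],
    [0.19,3.38,0,0,-1],
    [1.05,3.47,0,0,-1],
    [1.84,3.16,0,0,-1],
    [2.41,2.52,0,0,-1],
    [2.63,1.69,0,0,-1],
    [2.45,0.85,0,0,-1],
    [2.45,0.85,0,0,-1],
  ],
)

```text
validation failed for argument at $.co...
```

```bash
python3 circ.py 10 10 33.96;python3 circ.py 10 4 133.96
```

```text
t 9.9 ang 123.65 r 0.0566 yaw 8.22 ft [ 10.  -10.7   2. ] w 0.019941750846743333
[np.float64(-0.16), np.float64(-0.27), 0, 0, -1], [np.float64(-0.37), np.float64(-0.52), 0, 0, -1], [np.float64(-0.62), np.float64(-0.72), 0, 0, -1], [np.float64(-0.9), np.float64(-0.88), 0, 0, -1], [np.float64(-1.2), np.float64(-0.98), 0, 0, -1], [np.float64(-1.52), np.float64(-1.03), 0, 0, -1], [np.float64(-1.83), np.float64(-1.03), 0, 0, -1], [np.float64(-2.15), np.float64(-0.97), 0, 0, -1], [np.float64(-2.45), np.float64(-0.86), 0, 0, -1], [np.float64(-2.72), np.float64(-0.69), 0, 0, -1], 
t 9.9 ang 123.65 r 0.0566 yaw 8.22 ft [ 10.  -10.7   2. ] w 0.019941750846743333
[np.float64(-0.24), np.float64(0.21), 0, 0, -1], [np.float64(-0.44), np.float64(0.46), 0, 0, -1], [np.float64(-0.6), np.float64(0.73), 0, 0, -1], [np.float64(-0.71), np.float64(1.04), 0, 0, -1],
```

Call:
carry_out(
  commands=[
    [-0.66,0.54,0,0,-1],
    [-1.01,1.33,0,0,-1],
    [-0.96,2.18,0,0,-1],
    [-0.53,2.92,0,0,-1],
    [0.19,3.38,0,0,-1],
    [1.05,3.47,0,0,-1],
    [1.84,3.16,0,0,-1],
    [2.41,2.52,0,0,-1],
    [2.63,1.69,0,0,-1],
    [2.45,0.85,0,0,-1],
  ],
)

```text
time_s: 11.15
tcp_pos: [0.634, 0.0129, 0.1088]
ee_rot: [0.997, 0.071, 0.002, 0.0]
ft_force: [-3.5, -8.0, 5.3]
grip_width: 0.0195
grip_force: 12.0
```

Call:
carry_out(
  commands=[
    [0,0,0,0,-1],
    [-0.16,-0.27,0,0,-1],
    [-0.37,-0.52,0,0,-1],
    [-0.62,-0.72,0,0,-1],
    [-0.9,-0.88,0,0,-1],
    [-1.2,-0.98,0,0,-1],
    [-1.52,-1.03,0,0,-1],
    [-1.83,-1.03,0,0,-1],
    [-2.15,-0.97,0,0,-1],
    [-2.45,-0.86,0,0,-1],
  ],
)

```text
time_s: 12.4
tcp_pos: [0.5559, 0.0272, 0.1087]
ee_rot: [0.997, 0.071, 0.001, 0.0]
ft_force: [6.3, -2.8, 2.8]
grip_width: 0.0197
grip_force: 12.0
```

```bash
python3 - <<'E'
from h import *
p=get_image("wrist"); P,ok=cloud(p)
q=P[ok&(np.hypot(P[...,0]-.587,P[...,1]+.0188)<.008)]; print(len(q),np.sort(q[:,2])[-25:].round(4))
p=get_image("top"); P,ok=cloud(p)
q=P[ok&(np.hypot(P[...,0]-.587,P[...,1]+.0188)<.008)]; print(len(q),np.sort(q[:,2])[-12:].round(4))
E
python3 circ.py 10 10 123.96
```

```text
7567 [0.2311 0.2311 0.2311 0.2311 0.2311 0.2311 0.2311 0.2311 0.2311 0.2312
 0.2312 0.2312 0.2312 0.2313 0.2313 0.2313 0.2313 0.2313 0.2314 0.2314
 0.2314 0.2314 0.2316 0.2317 0.2319]
84 [0.5032 0.5032 0.5033 0.5036 0.5036 0.5039 0.5043 0.5045 0.5047 0.5048
 0.505  0.5055]
t 12.5 ang 124.96 r 0.0554 yaw 8.15 ft [-0.1 -4.7  6.1] w 0.019539541360746877
[np.float64(-0.27), np.float64(0.16), 0, 0, -1], [np.float64(-0.52), np.float64(0.37), 0, 0, -1], [np.float64(-0.72), np.float64(0.62), 0, 0, -1], [np.float64(-0.87), np.float64(0.9), 0, 0, -1], [np.float64(-0.98), np.float64(1.2), 0, 0, -1], [np.float64(-1.03), np.float64(1.52), 0, 0, -1], [np.float64(-1.03), np.float64(1.84), 0, 0, -1], [np.float64(-0.97), np.float64(2.15), 0, 0, -1], [np.float64(-0.85), np.float64(2.45), 0, 0, -1], [np.float64(-0.69), np.float64(2.72), 0, 0, -1],
```

Call:
carry_out(
  commands=[
    [-0.27,0.16,0,0,-1],
    [-0.52,0.37,0,0,-1],
    [-0.72,0.62,0,0,-1],
    [-0.87,0.9,0,0,-1],
    [-0.87,0.9,0,0,-1],
    [-0.87,0.9,0,0,-1],
  ],
)

```text
time_s: 13.25
tcp_pos: [0.5346, -0.0037, 0.1087]
ee_rot: [0.997, 0.071, 0.001, 0.001]
ft_force: [6.7, -2.6, 4.4]
grip_width: 0.0198
grip_force: 12.0
```

```bash
python3 circ.py 5 6 163.96;python3 circ.py 5 6 183.96;python3 circ.py 5 6 203.96; python3 circ.py 5 6 223.96
```

```text
t 13.25 ang 163.97 r 0.0545 yaw 8.14 ft [ 6.7 -2.6  4.4] w 0.01976553153292691
[np.float64(-0.06), np.float64(0.15), 0, 0, -1], [np.float64(-0.11), np.float64(0.3), 0, 0, -1], [np.float64(-0.14), np.float64(0.46), 0, 0, -1], [np.float64(-0.16), np.float64(0.62), 0, 0, -1], [np.float64(-0.16), np.float64(0.78), 0, 0, -1], [np.float64(-0.15), np.float64(0.94), 0, 0, -1], 
t 13.25 ang 163.97 r 0.0545 yaw 8.14 ft [ 6.7 -2.6  4.4] w 0.01976553153292691
[np.float64(-0.0), np.float64(0.16), 0, 0, -1], [np.float64(0.0), np.float64(0.32), 0, 0, -1], [np.float64(0.03), np.float64(0.48), 0, 0, -1], [np.float64(0.06), np.float64(0.63), 0, 0, -1], [np.float64(0.11), np.float64(0.79), 0, 0, -1], [np.float64(0.18), np.float64(0.93), 0, 0, -1], 
t 13.25 ang 163.97 r 0.0545 yaw 8.14 ft [ 6.7 -2.6  4.4] w 0.01976553153292691
[np.float64(0.05), np.float64(0.15), 0, 0, -1], [np.float64(0.11), np.float64(0.3), 0, 0, -1], [np.float64(0.19), np.float64(0.44), 0, 0, -1], [np.float64(0.28), np.float64(0.57), 0, 0, -1], [np.float64(0.38), np.float64(0.7), 0, 0, -1], [np.float64(0.49), np.float64(0.82), 0, 0, -1], 
t 13.25 ang 163.97 r 0.0545 yaw 8.14 ft [ 6.7 -2.6  4.4] w 0.01976553153292691
[np.float64(0.1), np.float64(0.13), 0, 0, -1], [np.float64(0.21), np.float64(0.24), 0, 0, -1], [np.float64(0.33), np.float64(0.35), 0, 0, -1], [np.float64(0.46), np.float64(0.44), 0, 0, -1], [np.float64(0.59), np.float64(0.53), 0, 0, -1], [np.float64(0.74), np.float64(0.6), 0, 0, -1],
```

Call:
carry_out(
  commands=[
    [-0.06,0.15,0,0,-1],
    [-0.11,0.3,0,0,-1],
    [-0.14,0.46,0,0,-1],
    [-0.16,0.62,0,0,-1],
    [-0.16,0.62,0,0,-1],
  ],
)

```text
time_s: 13.88
tcp_pos: [0.533, -0.0227, 0.1088]
ee_rot: [0.997, 0.071, 0.002, 0.0]
ft_force: [9.2, -1.8, 1.0]
grip_width: 0.0195
grip_force: 12.0
```

Call:
carry_out(
  commands=[
    [0,0.16,0,0,-1],
    [0,0.32,0,0,-1],
    [0.03,0.48,0,0,-1],
    [0.06,0.63,0,0,-1],
    [0.06,0.63,0,0,-1],
  ],
)

```text
time_s: 14.5
tcp_pos: [0.5377, -0.0408, 0.1088]
ee_rot: [0.997, 0.071, 0.002, 0.0]
ft_force: [11.5, 2.2, 0.7]
grip_width: 0.0196
grip_force: 12.0
```

Call:
carry_out(
  commands=[
    [0.05,0.15,0,0,-1],
    [0.11,0.3,0,0,-1],
    [0.19,0.44,0,0,-1],
    [0.28,0.57,0,0,-1],
    [0.28,0.57,0,0,-1],
  ],
)

```text
time_s: 15.12
tcp_pos: [0.5481, -0.0561, 0.1088]
ee_rot: [0.997, 0.071, 0.002, -0.0]
ft_force: [9.5, 6.1, 4.1]
grip_width: 0.02
grip_force: 12.0
```

Call:
carry_out(
  commands=[
    [0.1,0.13,0,0,-1],
    [0.21,0.24,0,0,-1],
    [0.33,0.35,0,0,-1],
    [0.46,0.44,0,0,-1],
    [0.46,0.44,0,0,-1],
  ],
)

```text
time_s: 15.75
tcp_pos: [0.5629, -0.0669, 0.1087]
ee_rot: [0.997, 0.071, 0.001, -0.0]
ft_force: [5.3, 8.0, 6.5]
grip_width: 0.0196
grip_force: 12.0
```

```bash
for a in 243.96 263.96 283.96 303.96; do python3 circ.py 5 4 $a|tail -1; done; python3 circ.py 5 1|head -1
```

```text
[np.float64(0.14), np.float64(0.08), 0, 0, -1], [np.float64(0.28), np.float64(0.16), 0, 0, -1], [np.float64(0.43), np.float64(0.21), 0, 0, -1], [np.float64(0.58), np.float64(0.26), 0, 0, -1], 
[np.float64(0.16), np.float64(0.03), 0, 0, -1], [np.float64(0.32), np.float64(0.05), 0, 0, -1], [np.float64(0.48), np.float64(0.06), 0, 0, -1], [np.float64(0.64), np.float64(0.05), 0, 0, -1], 
[np.float64(0.16), np.float64(-0.02), 0, 0, -1], [np.float64(0.31), np.float64(-0.06), 0, 0, -1], [np.float64(0.47), np.float64(-0.11), 0, 0, -1], [np.float64(0.61), np.float64(-0.17), 0, 0, -1], 
[np.float64(0.14), np.float64(-0.08), 0, 0, -1], [np.float64(0.27), np.float64(-0.16), 0, 0, -1], [np.float64(0.4), np.float64(-0.26), 0, 0, -1], [np.float64(0.52), np.float64(-0.37), 0, 0, -1], 
t 15.75 ang -116.63 r 0.0538 yaw 8.14 ft [5.3 8.  6.5] w 0.01963297975648424
```

Call:
carry_out(
  commands=[
    [0.14,0.08,0,0,-1],
    [0.28,0.16,0,0,-1],
    [0.43,0.21,0,0,-1],
    [0.58,0.26,0,0,-1],
    [0.58,0.26,0,0,-1],
  ],
)

```text
time_s: 16.38
tcp_pos: [0.5806, -0.0724, 0.1087]
ee_rot: [0.997, 0.071, 0.001, -0.0]
ft_force: [1.9, 4.5, 9.6]
grip_width: 0.0197
grip_force: 12.0
```

Call:
carry_out(
  commands=[
    [0.16,0.03,0,0,-1],
    [0.32,0.05,0,0,-1],
    [0.48,0.06,0,0,-1],
    [0.64,0.05,0,0,-1],
    [0.64,0.05,0,0,-1],
  ],
)

```text
time_s: 17.0
tcp_pos: [0.5998, -0.0715, 0.1087]
ee_rot: [0.997, 0.071, 0.0, 0.0]
ft_force: [1.5, 1.2, 8.5]
grip_width: 0.0195
grip_force: 12.0
```

Call:
carry_out(
  commands=[
    [0.16,-0.02,0,0,-1],
    [0.31,-0.06,0,0,-1],
    [0.47,-0.11,0,0,-1],
    [0.61,-0.17,0,0,-1],
    [0.61,-0.17,0,0,-1],
  ],
)

```text
time_s: 17.62
tcp_pos: [0.6174, -0.0641, 0.1087]
ee_rot: [0.997, 0.071, 0.001, 0.0]
ft_force: [2.8, -0.6, 7.3]
grip_width: 0.0196
grip_force: 12.0
```

Call:
carry_out(
  commands=[
    [0.14,-0.08,0,0,-1],
    [0.27,-0.16,0,0,-1],
    [0.4,-0.26,0,0,-1],
    [0.52,-0.37,0,0,-1],
    [0.52,-0.37,0,0,-1],
  ],
)

```text
time_s: 18.25
tcp_pos: [0.6316, -0.0509, 0.1088]
ee_rot: [0.997, 0.071, 0.001, 0.0]
ft_force: [4.3, -1.2, 5.5]
grip_width: 0.0196
grip_force: 12.0
```

```bash
for a in 323.96 343.96 363.96 383.96 403.96 423.96 443.96; do python3 circ.py 5 4 $a|tail -1; done; python3 circ.py 5 1|head -1
```

```text
[np.float64(0.11), np.float64(-0.12), 0, 0, -1], [np.float64(0.2), np.float64(-0.25), 0, 0, -1], [np.float64(0.29), np.float64(-0.38), 0, 0, -1], [np.float64(0.36), np.float64(-0.53), 0, 0, -1], 
[np.float64(0.06), np.float64(-0.15), 0, 0, -1], [np.float64(0.11), np.float64(-0.3), 0, 0, -1], [np.float64(0.14), np.float64(-0.46), 0, 0, -1], [np.float64(0.16), np.float64(-0.62), 0, 0, -1], 
[np.float64(0.0), np.float64(-0.16), 0, 0, -1], [np.float64(-0.0), np.float64(-0.32), 0, 0, -1], [np.float64(-0.03), np.float64(-0.48), 0, 0, -1], [np.float64(-0.06), np.float64(-0.63), 0, 0, -1], 
[np.float64(-0.05), np.float64(-0.15), 0, 0, -1], [np.float64(-0.11), np.float64(-0.3), 0, 0, -1], [np.float64(-0.19), np.float64(-0.44), 0, 0, -1], [np.float64(-0.28), np.float64(-0.57), 0, 0, -1], 
[np.float64(-0.1), np.float64(-0.13), 0, 0, -1], [np.float64(-0.21), np.float64(-0.24), 0, 0, -1], [np.float64(-0.33), np.float64(-0.35), 0, 0, -1], [np.float64(-0.46), np.float64(-0.44), 0, 0, -1], 
[np.float64(-0.14), np.float64(-0.08), 0, 0, -1], [np.float64(-0.28), np.float64(-0.16), 0, 0, -1], [np.float64(-0.43), np.float64(-0.22), 0, 0, -1], [np.float64(-0.58), np.float64(-0.26), 0, 0, -1], 
[np.float64(-0.16), np.float64(-0.03), 0, 0, -1], [np.float64(-0.32), np.float64(-0.05), 0, 0, -1], [np.float64(-0.48), np.float64(-0.06), 0, 0, -1], [np.float64(-0.63), np.float64(-0.05), 0, 0, -1], 
t 18.25 ang -35.8 r 0.055 yaw 8.16 ft [ 4.3 -1.2  5.5] w 0.019604982557001254
```

Call:
carry_out(
  commands=[
    [0.11,-0.12,0,0,-1],
    [0.2,-0.25,0,0,-1],
    [0.29,-0.38,0,0,-1],
    [0.36,-0.53,0,0,-1],
    [0.36,-0.53,0,0,-1],
  ],
)

```text
time_s: 18.88
tcp_pos: [0.6404, -0.0336, 0.1088]
ee_rot: [0.997, 0.071, 0.001, 0.0]
ft_force: [6.6, -0.2, 3.5]
grip_width: 0.0198
grip_force: 12.0
```

Call:
carry_out(
  commands=[
    [0.06,-0.15,0,0,-1],
    [0.11,-0.3,0,0,-1],
    [0.14,-0.46,0,0,-1],
    [0.16,-0.62,0,0,-1],
    [0.16,-0.62,0,0,-1],
  ],
)

```text
time_s: 19.5
tcp_pos: [0.6426, -0.0141, 0.1088]
ee_rot: [0.997, 0.071, 0.002, 0.0]
ft_force: [7.8, 1.4, 3.1]
grip_width: 0.0198
grip_force: 12.0
```

Call:
carry_out(
  commands=[
    [0,-0.16,0,0,-1],
    [0,-0.32,0,0,-1],
    [-0.03,-0.48,0,0,-1],
    [-0.06,-0.63,0,0,-1],
    [-0.06,-0.63,0,0,-1],
  ],
)

```text
time_s: 20.12
tcp_pos: [0.6377, 0.0013, 0.1087]
ee_rot: [0.997, 0.071, 0.001, 0.002]
ft_force: [4.0, -23.3, 2.8]
grip_width: 0.0434
grip_force: 12.0
```

The −23 N force and the handle forcing the fingers open show this is the stop. I'll re-centre on the handle.

Call:
carry_out(
  commands=[
    [0.04,0.3,0,0,-1],
    [0.06,0.47,0,0,-1],
    [0.06,0.47,0,0,-1],
    [0.06,0.47,0,0,-1],
    [0.06,0.47,0,0,-1],
  ],
)

```text
time_s: 20.75
tcp_pos: [0.6406, -0.0107, 0.1085]
ee_rot: [0.997, 0.071, 0.0, 0.001]
ft_force: [0.8, -8.3, 5.2]
grip_width: 0.0195
grip_force: 12.0
```

```bash
python3 circ.py 5 1|head -1; python3 circ.py -10 9 8.96
```

```text
t 20.75 ang 8.64 r 0.0542 yaw 8.14 ft [ 0.8 -8.3  5.2] w 0.019545146477876443
t 20.75 ang 8.64 r 0.0542 yaw 8.14 ft [ 0.8 -8.3  5.2] w 0.019545146477876443
[np.float64(-0.02), np.float64(0.32), 0, 0, -1], [np.float64(-0.1), np.float64(0.63), 0, 0, -1], [np.float64(-0.23), np.float64(0.92), 0, 0, -1], [np.float64(-0.41), np.float64(1.18), 0, 0, -1], [np.float64(-0.63), np.float64(1.41), 0, 0, -1], [np.float64(-0.89), np.float64(1.6), 0, 0, -1], [np.float64(-1.18), np.float64(1.74), 0, 0, -1], [np.float64(-1.49), np.float64(1.83), 0, 0, -1], [np.float64(-1.81), np.float64(1.86), 0, 0, -1],
```

Call:
carry_out(
  commands=[
    [-0.02,0.32,0,0,-1],
    [-0.1,0.63,0,0,-1],
    [-0.23,0.92,0,0,-1],
    [-0.41,1.18,0,0,-1],
    [-0.63,1.41,0,0,-1],
    [-0.89,1.6,0,0,-1],
    [-1.18,1.74,0,0,-1],
    [-1.49,1.83,0,0,-1],
    [-1.83,1.86,0,0,-1],
    [-1.83,1.86,0,0,-1],
  ],
)

```text
time_s: 22.0
tcp_pos: [0.5931, -0.0725, 0.1084]
ee_rot: [0.997, 0.071, -0.0, -0.0]
ft_force: [-1.6, -0.7, 8.7]
grip_width: 0.0194
grip_force: 12.0
```

```bash
python3 circ.py 5 1|head -1
```

```text
t 22.0 ang -83.49 r 0.0541 yaw 8.14 ft [-1.6 -0.7  8.7] w 0.019352425802149874
```

Call:
carry_out(
  commands=[
    [0,0,0,0,-0.2],
    [0,0,0,0,-0.2],
    [0,0,0,0,-0.2],
    [0,0,-1,0,-0.1],
    [0,0,-2.5,0,-0.1],
    [-2,0,-4.5,0,-0.1],
    [-4,0,-6,0,-0.1],
    [-4,0,-7,0,-0.1],
    [-4,0,-7,0,-0.1],
  ],
)

```text
time_s: 23.12
tcp_pos: [0.4754, -0.0899, 0.3218]
ee_rot: [0.997, 0.071, 0.003, 0.001]
ft_force: [0.2, 0.3, -0.6]
grip_width: 0.0408
grip_force: 0.0
```

Run:
```python
from h import *
np.set_printoptions(precision=4,suppress=True)
p=get_image("wrist"); save(p,"w1"); P,ok=cloud(p)
print("handle");[print(*o[:4]) for o in tops(p,.134,.145,(.5,.66,-.1,.06))]
print("caps");[print(*o[:4]) for o in tops(p,.1195,.127,(.5,.66,.06,.22))]
q=P[ok&(np.hypot(P[...,0]-.587,P[...,1]+.0188)<.008)]; print(np.sort(q[:,2])[-25:])
rim=ok&(P[...,2]>.09)&(P[...,2]<.099)&(np.abs(np.hypot(P[...,0]-.588,P[...,1]+.02)-.053)<.009)
print("rim",cv2.fitEllipse(P[rim][:,:2].astype(np.float32)*1000))
m=ok&(P[...,2]>.088)&(np.hypot(P[...,0]-.4555,P[...,1]-.120)<.025); print("knobbar",P[m].mean(0),np.percentile(P[m][:,2],90),cv2.minAreaRect(P[m][:,:2].astype(np.float32)*1000))
```

```text
handle
324 [317.3  94.4] [ 0.5929 -0.0727  0.1394] (0.5933, -0.0726, 0.0093)
caps
1020 [59.8 37.4] [0.6105 0.1749 0.1226] (0.6102, 0.1756, 0.0168)
1008 [134.8  38.5] [0.6195 0.105  0.1227] (0.6193, 0.1058, 0.017)
832 [141.8 124.7] [0.5423 0.0972 0.1226] (0.542, 0.0977, 0.0168)
[0.1229 0.1229 0.123  0.123  0.123  0.123  0.123  0.123  0.1231 0.1231
 0.1231 0.1232 0.1232 0.1232 0.1233 0.1233 0.1233 0.1234 0.1234 0.1235
 0.1236 0.124  0.1243 0.1244 0.1246]
rim ((586.4551391601562, -18.994003295898438), (109.07847595214844, 109.9532699584961), 157.00502014160156)
knobbar [0.4558 0.1182 0.0987] 0.10176661948455751 ((455.1528625488281, 120.1370849609375), (11.654257774353027, 34.876033782958984), 55.390159606933594)
```

View pics/w1.png

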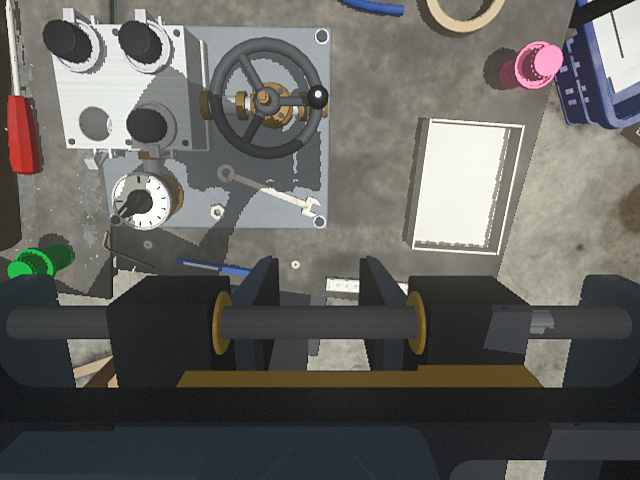

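Handle (317,97) rests at −83°, about a quarter turn back from the stop at +8.5°. The spindle top at 123 mm agrees. The caps, knob and tray (470,185) are undisturbed, so I'll take insert_3 first.

Run:
```python
from h import *
print(units((.618,.1055,.18),np.radians(7.4)),units((.618,.1055,.104)))
```

```text
(array([ 5.62, -5.77,  4.66,  0.09]), np.float64(8.13)) (array([ 5.62, -5.77,  7.19,  0.  ]), np.float64(8.13))
```

Call:
carry_out(
  commands=[
    [2,-2,1,0.09,0.1],
    [4,-4,2,0.09,0.1],
    [5.62,-5.77,3.5,0.09,0.1],
    [5.62,-5.77,4.66,0.09,0.1],
    [5.62,-5.77,4.66,0.09,0.1],
    [5.62,-5.77,4.66,0.09,0.1],
    [5.62,-5.77,4.66,0.09,0.1],
  ],
)

```text
time_s: 24.05
tcp_pos: [0.6175, 0.1057, 0.1778]
ee_rot: [0.998, 0.065, -0.001, 0.0]
ft_force: [-0.3, 0.0, -0.8]
grip_width: 0.0504
grip_force: 0.0
```

Run:
```python
from h import *
print(units((.618,.1055,.104),np.radians(7.4)))
```

```text
(array([0.02, 0.01, 2.46, 0.01]), np.float64(7.45))
```

Call:
carry_out(
  commands=[
    [0,0,1.5,0,0.1],
    [0,0,2.45,0,0.1],
    [0,0,2.45,0,0.1],
    [0,0,2.45,0,-1],
    [0,0,2.45,0,-1],
    [0,0,2.45,0,-1],
    [0,0,2.45,0,-1],
    [0,0,2.45,0,-1],
  ],
  force=35,
)

```text
time_s: 25.05
tcp_pos: [0.6183, 0.1061, 0.1058]
ee_rot: [0.998, 0.065, 0.001, -0.0]
ft_force: [-1.6, -0.2, 8.3]
grip_width: 0.0315
grip_force: 35.0
```

Call:
carry_out(
  commands=[
    [0,0,0.12,0,-1],
    [0,0,0.22,0,-1],
    [0,0,0.24,0,-1],
    [0,0,0.24,0,-1],
  ],
)

```text
time_s: 25.55
tcp_pos: [0.6177, 0.1061, 0.0988]
ee_rot: [0.998, 0.065, 0.0, -0.0]
ft_force: [-5.6, 0.8, 14.4]
grip_width: 0.0309
grip_force: 35.0
```

Call:
carry_out(
  commands=[
    [0,0,-0.1,0,-1],
    [0,0,-0.3,0,-1],
    [0,0,-0.6,0,-1],
    [0,0,-0.6,0,-1],
  ],
)

```text
time_s: 26.05
tcp_pos: [0.6183, 0.1061, 0.1165]
ee_rot: [0.998, 0.065, 0.001, -0.0]
ft_force: [0.2, 0.6, 2.3]
grip_width: 0.0309
grip_force: 35.0
```

Call:
carry_out(
  commands=[
    [0,0,-0.3,0,-1],
    [0,0,-0.6,0,-1],
    [0,0,-1.0,0,-1],
    [0,0,-1.5,0,-1],
    [0,0,-2.2,0,-1],
    [0,0,-3.0,0,-1],
    [0,0,-3.5,0,-1],
    [0,0,-3.5,0,-1],
  ],
)

```text
time_s: 27.05
tcp_pos: [0.6182, 0.1061, 0.2217]
ee_rot: [0.998, 0.065, 0.001, -0.0]
ft_force: [-0.5, 0.1, -1.2]
grip_width: 0.0311
grip_force: 35.0
```

```bash
cat > tray.py <<'E'
from h import *
def tray():
    p=get_image("top"); P,ok=cloud(p); c=p["color"].astype(int)
    w=ok&(c.min(-1)>130)&(P[...,2]>.02)&(P[...,2]<.045)&(P[...,1]<-.13)&(P[...,0]>.35)&(P[...,0]<.7)
    k,l,st,ce=cv2.connectedComponentsWithStats(cv2.dilate(w.astype(np.uint8),np.ones((3,3))))
    i=1+np.argmax(st[1:,4]); q=P[w&(l==i)][:,:2].astype(np.float32); return len(q),cv2.minAreaRect(q)
if __name__=="__main__":
    n,r=tray(); print(n,r)
    c=np.array(r[0]); w=r[1]; a=np.radians(r[2] if w[0]>w[1] else r[2]-90); u=np.array([np.cos(a),np.sin(a)]); print("long axis deg",np.degrees(a))
    for k in(.052,0,-.052):
        g=c+k*u; print(k,g.round(4),"high",units((*g,.2),a),"low",units((*g,.066),a)[0])
    o=arm.observe(); print(o["tcp_pos"],o["grip_width"],o["ft_force"])
E
python3 tray.py
python3 - <<'E'
from h import *
save(get_image("side"),"s2",(220,150,420,340),3)
E
```

```text
361 ((0.5193260908126831, -0.27775895595550537), (0.16959857940673828, 0.12182006984949112), 4.2473907470703125)
long axis deg 4.2473907470703125
0.052 [ 0.5712 -0.2739] high (array([-3.18, 12.36,  0.69,  0.4 ]), np.float64(7.44)) low [-3.18 12.36  5.15  0.4 ]
0 [ 0.5193 -0.2778] high (array([-4.91, 12.26,  0.69,  0.4 ]), np.float64(7.44)) low [-4.91 12.26  5.15  0.4 ]
-0.052 [ 0.4675 -0.2816] high (array([-6.64, 12.16,  0.69,  0.4 ]), np.float64(7.44)) low [-6.64 12.16  5.15  0.4 ]
[0.61768953 0.10601017 0.22062936] 0.030986322899287044 [-0.67331882  0.55206473 -0.93530183]
```

View pics/s2.png

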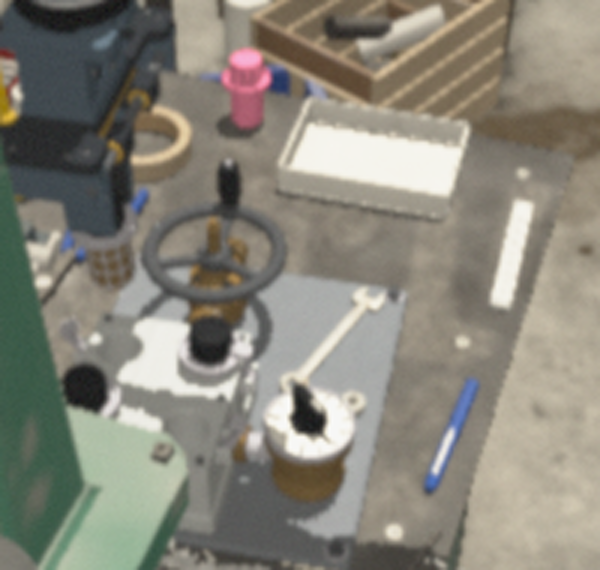

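The side crop shows the basket hanging free of the block at (110,255), with the hook swung away and the tray in place.

Call:
carry_out(
  commands=[
    [-0.8,3,0.2,0.4,-1],
    [-1.6,6,0.4,0.4,-1],
    [-2.4,9,0.6,0.4,-1],
    [-3.18,12.36,0.69,0.4,-1],
    [-3.18,12.36,0.69,0.4,-1],
    [-3.18,12.36,0.69,0.4,-1],
    [-3.18,12.36,0.69,0.4,-1],
    [-3.18,12.36,2.5,0.4,-1],
    [-3.18,12.36,3.5,0.4,-1],
    [-3.18,12.36,3.5,0.4,-1],
  ],
)

```text
time_s: 28.4
tcp_pos: [0.5696, -0.2724, 0.1129]
ee_rot: [0.999, 0.037, -0.002, -0.002]
ft_force: [-0.7, 0.9, 0.4]
grip_width: 0.0311
grip_force: 35.0
```

```bash
python3 tray.py
```

```text
1 ((0.5564046502113342, -0.33311352133750916), (0.0, 0.0), 0.0)
long axis deg -90.0
0.052 [ 0.5564 -0.3851] high (array([ -0.75,   3.69,  -2.84, -10.72]), np.float64(4.27)) low [ -0.75   3.69   1.63 -10.72]
0 [ 0.5564 -0.3331] high (array([ -0.63,   1.96,  -2.84, -10.72]), np.float64(4.27)) low [ -0.63   1.96   1.63 -10.72]
-0.052 [ 0.5564 -0.2811] high (array([ -0.5 ,   0.23,  -2.84, -10.72]), np.float64(4.27)) low [ -0.5    0.23   1.63 -10.72]
[ 0.57075385 -0.27310586  0.11488766] 0.030562438343535104 [-0.45071681  0.97392345 -0.70317707]
```

Call:
carry_out(
  commands=[
    [0,0,1.0,0,-1],
    [0,0,1.5,0,-1],
    [0,0,1.64,0,-1],
    [0,0,1.64,0,-1],
  ],
)

```text
time_s: 28.95
tcp_pos: [0.5715, -0.2741, 0.067]
ee_rot: [0.999, 0.037, 0.0, 0.0]
ft_force: [0.7, -0.2, -0.6]
grip_width: 0.031
grip_force: 35.0
```

Call:
carry_out(
  commands=[
    [0,0,0,0,0.1],
    [0,0,0,0,0.1],
    [0,0,0,0,0.1],
    [0,0,-1,0,0.1],
    [0,0,-3,0,0.1],
    [0,0,-4.5,0,0.1],
    [1,-4,-4.5,0,0.1],
    [2,-8,-4.5,0,0.1],
    [2,-10,-4.5,0,0.1],
    [2,-10,-4.5,0,0.1],
  ],
)

```text
time_s: 30.2
tcp_pos: [0.6037, -0.0244, 0.2016]
ee_rot: [0.999, 0.037, 0.0, 0.0]
ft_force: [-0.0, 0.2, 0.2]
grip_width: 0.0501
grip_force: 0.0
```

Run:
```python
from h import *
for z in (.18,.104): print(units((.609,.1750,z),np.radians(7.4)))
[print(*o[:4]) for o in tops(get_image("top"),.065,.095,(.4,.65,-.36,-.2))]
[print(*o[:4]) for o in tops(get_image("side"),.065,.095,(.4,.65,-.36,-.2))]
```

```text
(array([ 0.66, -6.62,  0.72, -0.4 ]), np.float64(4.22))
(array([ 0.66, -6.62,  3.25, -0.4 ]), np.float64(4.22))
207 [437.3 218.9] [ 0.5666 -0.2715  0.0792] (0.5673, -0.2726, 0.017)
108 [329.3 183.7] [ 0.5673 -0.2688  0.0769] (0.568, -0.2728, 0.0182)
```

Call:
carry_out(
  commands=[
    [0.3,-2,0.3,-0.4,0.1],
    [0.5,-4,0.5,-0.4,0.1],
    [0.66,-6,0.72,-0.4,0.1],
    [0.66,-6.62,0.72,-0.4,0.1],
    [0.66,-6.62,0.72,-0.4,0.1],
    [0.66,-6.62,0.72,-0.4,0.1],
  ],
)

```text
time_s: 31.05
tcp_pos: [0.609, 0.1719, 0.1799]
ee_rot: [0.998, 0.064, 0.0, 0.0]
ft_force: [-0.5, 0.2, -0.0]
grip_width: 0.05
grip_force: 0.0
```

Run:
```python
from h import *
print(units((.609,.1750,.104),np.radians(7.4)))
```

```text
(array([ 0.01, -0.1 ,  2.53, -0.  ]), np.float64(7.39))
```

Call:
carry_out(
  commands=[
    [0,-0.08,0.5,0,0.1],
    [0,-0.08,0.5,0,0.1],
    [0,-0.08,0.5,0,0.1],
  ],
)

```text
time_s: 31.42
tcp_pos: [0.6085, 0.1751, 0.1645]
ee_rot: [0.998, 0.065, -0.0, 0.0]
ft_force: [0.8, 0.2, -0.2]
grip_width: 0.0502
grip_force: 0.0
```

Run:
```python
from h import *
print(units((.609,.1750,.104),np.radians(7.4)))
```

```text
(array([0.02, 0.01, 2.02, 0.  ]), np.float64(7.4))
```

Call:
carry_out(
  commands=[
    [0,0,1.2,0,0.1],
    [0,0,2.02,0,0.1],
    [0,0,2.02,0,0.1],
    [0,0,2.02,0,-1],
    [0,0,2.02,0,-1],
    [0,0,2.02,0,-1],
    [0,0,2.02,0,-1],
    [0,0,2.02,0,-1],
  ],
)

```text
time_s: 32.42
tcp_pos: [0.6089, 0.1756, 0.1049]
ee_rot: [0.998, 0.065, 0.001, -0.0]
ft_force: [-1.0, -1.5, 6.6]
grip_width: 0.0313
grip_force: 35.0
```

Call:
carry_out(
  commands=[
    [0,0,0.12,0,-1],
    [0,0,0.22,0,-1],
    [0,0,0.24,0,-1],
    [0,0,0.24,0,-1],
    [0,0,0.1,0,-1],
    [0,0,-0.1,0,-1],
    [0,0,-0.36,0,-1],
    [0,0,-0.36,0,-1],
  ],
)

```text
time_s: 33.42
tcp_pos: [0.6089, 0.1756, 0.1157]
ee_rot: [0.998, 0.065, 0.001, -0.0]
ft_force: [1.0, 0.2, 2.5]
grip_width: 0.0309
grip_force: 35.0
```

Call:
carry_out(
  commands=[
    [0,0,-0.3,0,-1],
    [0,0,-0.6,0,-1],
    [0,0,-1.0,0,-1],
    [0,0,-1.5,0,-1],
    [0,0,-2.2,0,-1],
    [0,0,-3.0,0,-1],
    [0,0,-3.5,0,-1],
    [0,0,-3.5,0,-1],
  ],
)

```text
time_s: 34.42
tcp_pos: [0.6089, 0.1756, 0.2211]
ee_rot: [0.998, 0.065, 0.001, -0.0]
ft_force: [-0.2, 0.7, -1.6]
grip_width: 0.0309
grip_force: 35.0
```

```bash
python3 tray.py;  python3 - <<'E'
from h import *
[print(*o[:4]) for o in tops(get_image("top"),.065,.095,(.4,.65,-.36,-.2))]
E
```

```text
367 ((0.5192890763282776, -0.2774050831794739), (0.16959284245967865, 0.12069403380155563), 4.25039529800415)
long axis deg 4.25039529800415
0.052 [ 0.5711 -0.2736] high (array([-3.17, 14.68,  0.67,  0.4 ]), np.float64(7.44)) low [-3.17 14.68  5.13  0.4 ]
0 [ 0.5193 -0.2774] high (array([-4.9 , 14.59,  0.67,  0.4 ]), np.float64(7.44)) low [-4.9  14.59  5.13  0.4 ]
-0.052 [ 0.4674 -0.2813] high (array([-6.63, 14.49,  0.67,  0.4 ]), np.float64(7.44)) low [-6.63 14.49  5.13  0.4 ]
[0.60844367 0.17556155 0.2200081 ] 0.030777158035668148 [-0.54442584 -0.12787033 -0.8272685 ]
205 [437.4 218.8] [ 0.5667 -0.2717  0.0794] (0.5676, -0.2723, 0.0168)
```

Call:
carry_out(
  commands=[
    [-1.6,3,0.2,0.4,-1],
    [-3.2,6,0.4,0.4,-1],
    [-4.8,9,0.6,0.4,-1],
    [-6.83,12.36,0.67,0.4,-1],
    [-6.83,14.48,0.67,0.4,-1],
    [-6.83,14.48,0.67,0.4,-1],
    [-6.83,14.48,0.67,0.4,-1],
    [-6.83,14.48,0.67,0.4,-1],
    [-6.83,14.48,2.5,0.4,-1],
    [-6.83,14.48,3.5,0.4,-1],
  ],
)

```text
time_s: 35.78
tcp_pos: [0.4599, -0.2814, 0.1121]
ee_rot: [0.999, 0.036, -0.001, -0.001]
ft_force: [-0.3, -0.0, 0.3]
grip_width: 0.0313
grip_force: 35.0
```

Call:
carry_out(
  commands=[
    [0,0,0,0,-1],
    [0,0,0,0,-1],
  ],
)

```text
time_s: 36.02
tcp_pos: [0.4619, -0.2818, 0.1157]
ee_rot: [0.999, 0.037, 0.0, 0.0]
ft_force: [1.1, -0.1, -0.0]
grip_width: 0.0311
grip_force: 35.0
```

Run:
```python
from h import *
print(units((.4616,-.2817,.066),np.radians(4.25)),arm.observe()["grip_width"])
```

```text
(array([-0.01, -0.01,  1.66, -0.  ]), np.float64(4.25)) 0.031085735687928887
```

Call:
carry_out(
  commands=[
    [0,0,1.0,0,-1],
    [0,0,1.5,0,-1],
    [0,0,1.68,0,-1],
    [0,0,1.7,0,-1],
    [0,0,1.7,0,-1],
  ],
)

```text
time_s: 36.65
tcp_pos: [0.4619, -0.282, 0.0646]
ee_rot: [0.999, 0.037, 0.0, 0.0]
ft_force: [-0.3, -0.1, -0.4]
grip_width: 0.0311
grip_force: 35.0
```

Call:
carry_out(
  commands=[
    [0,0,0,0,0.1],
    [0,0,0,0,0.1],
    [0,0,0,0,0.1],
    [0,0,-1,0,0.1],
    [0,0,-3,0,0.1],
    [0,0,-4.5,0,0.1],
    [1,-4,-4.5,0,0.1],
    [2,-8,-4.5,0,0.1],
    [2,-10,-4.5,0,0.1],
    [2,-10,-4.5,0,0.1],
  ],
)

```text
time_s: 37.9
tcp_pos: [0.4941, -0.0322, 0.1991]
ee_rot: [0.999, 0.037, 0.0, 0.0]
ft_force: [0.6, 0.5, 0.3]
grip_width: 0.05
grip_force: 0.0
```

Run:
```python
from h import *
for z in (.17,): print(units((.5435,.0974,z),np.radians(7.4)))
[print(*o[:4]) for o in tops(get_image("top"),.065,.095,(.4,.65,-.36,-.2))]
```

```text
(array([ 1.96, -4.19,  0.97, -0.4 ]), np.float64(4.22))
204 [437.4 218.8] [ 0.5667 -0.2717  0.0795] (0.5674, -0.2732, 0.0171)
216 [443.5 270.3] [ 0.4578 -0.2792  0.0794] (0.4582, -0.2808, 0.0172)
```

Call:
carry_out(
  commands=[
    [1,-2,0.5,-0.4,0.1],
    [1.96,-4.19,0.97,-0.4,0.1],
    [1.96,-4.19,0.97,-0.4,0.1],
    [1.96,-4.19,0.97,-0.4,0.1],
    [1.96,-4.19,0.97,-0.4,0.1],
    [1.96,-4.19,0.97,-0.4,0.1],
  ],
)

```text
time_s: 38.7
tcp_pos: [0.5434, 0.0944, 0.1702]
ee_rot: [0.998, 0.064, 0.0, 0.0]
ft_force: [0.6, -0.2, 0.5]
grip_width: 0.0502
grip_force: 0.0
```

Run:
```python
from h import *
print(units((.5435,.0974,.104),np.radians(7.4)))
```

```text
(array([ 0.02, -0.1 ,  2.21, -0.01]), np.float64(7.35))
```

Call:
carry_out(
  commands=[
    [0,-0.08,0.6,0,0.1],
    [0,-0.08,1.4,0,0.1],
    [0,-0.08,2.19,0,0.1],
    [0,-0.08,2.19,0,0.1],
    [0,-0.08,2.19,0,-1],
    [0,-0.08,2.19,0,-1],
    [0,-0.08,2.19,0,-1],
    [0,-0.08,2.19,0,-1],
    [0,-0.08,2.19,0,-1],
  ],
)

```text
time_s: 39.83
tcp_pos: [0.5439, 0.098, 0.1048]
ee_rot: [0.998, 0.065, 0.001, 0.0]
ft_force: [2.6, 0.5, 6.1]
grip_width: 0.0312
grip_force: 35.0
```

Call:
carry_out(
  commands=[
    [0,0,0.12,0,-1],
    [0,0,0.22,0,-1],
    [0,0,0.24,0,-1],
    [0,0,0.24,0,-1],
    [0,0,0.1,0,-1],
    [0,0,-0.1,0,-1],
    [0,0,-0.36,0,-1],
    [0,0,-0.36,0,-1],
  ],
)

```text
time_s: 40.83
tcp_pos: [0.5432, 0.0981, 0.1155]
ee_rot: [0.998, 0.065, 0.0, -0.0]
ft_force: [1.2, -0.2, 2.4]
grip_width: 0.0312
grip_force: 35.0
```

Call:
carry_out(
  commands=[
    [0,0,-0.3,0,-1],
    [0,0,-0.6,0,-1],
    [0,0,-1.0,0,-1],
    [0,0,-1.5,0,-1],
    [0,0,-2.2,0,-1],
    [0,0,-3.0,0,-1],
    [0,0,-3.5,0,-1],
    [0,0,-3.5,0,-1],
  ],
)

```text
time_s: 41.82
tcp_pos: [0.5437, 0.0981, 0.221]
ee_rot: [0.998, 0.065, 0.001, 0.0]
ft_force: [-0.7, -0.6, -0.8]
grip_width: 0.0309
grip_force: 35.0
```

```bash
python3 tray.py;  python3 - <<'E'
from h import *
[print(*o[:4]) for o in tops(get_image("top"),.065,.095,(.4,.65,-.36,-.2))]
print(units((.5168,-.2775,.2),np.radians(4.25)))
E
```

```text
351 ((0.5196695327758789, -0.27755820751190186), (0.17029154300689697, 0.12185867130756378), 4.211670875549316)
long axis deg 4.211670875549316
0.052 [ 0.5715 -0.2737] high (array([-0.67, 12.41,  0.67,  0.4 ]), np.float64(7.44)) low [-0.67 12.41  5.14  0.4 ]
0 [ 0.5197 -0.2776] high (array([-2.4 , 12.31,  0.67,  0.4 ]), np.float64(7.44)) low [-2.4  12.31  5.14  0.4 ]
-0.052 [ 0.4678 -0.2814] high (array([-4.13, 12.21,  0.67,  0.4 ]), np.float64(7.44)) low [-4.13 12.21  5.14  0.4 ]
[0.54318107 0.09801842 0.2200637 ] 0.03116335305950853 [ 1.36661646 -0.42143066 -1.28162486]
204 [437.4 218.8] [ 0.5668 -0.2717  0.0795] (0.5675, -0.2728, 0.0168)
215 [443.6 270.3] [ 0.4578 -0.2793  0.0794] (0.458, -0.2811, 0.0176)
(array([-2.48, 12.3 ,  0.65,  0.4 ]), np.float64(7.44))
```

Call:
carry_out(
  commands=[
    [-0.6,3,0.2,0.4,-1],
    [-1.2,6,0.4,0.4,-1],
    [-1.9,9,0.6,0.4,-1],
    [-2.48,12.3,0.65,0.4,-1],
    [-2.48,12.3,0.65,0.4,-1],
    [-2.48,12.3,0.65,0.4,-1],
    [-2.48,12.3,0.65,0.4,-1],
    [-2.48,12.3,2.0,0.4,-1],
    [-2.48,12.3,2.0,0.4,-1],
    [-2.48,12.3,2.0,0.4,-1],
  ],
)

```text
time_s: 43.18
tcp_pos: [0.5174, -0.2771, 0.1606]
ee_rot: [0.999, 0.037, -0.0, -0.0]
ft_force: [-0.8, -1.4, -1.6]
grip_width: 0.0311
grip_force: 35.0
```

Run:
```python
from h import *
print(units((.5168,-.2775,.0645),np.radians(4.25)),arm.observe()["grip_width"])
```

```text
(array([-0.02,  0.01,  3.2 ,  0.  ]), np.float64(4.27)) 0.03105509147147919
```

Call:
carry_out(
  commands=[
    [0,0,1.0,0,-1],
    [0,0,2,0,-1],
    [0,0,2.8,0,-1],
    [0,0,3.18,0,-1],
    [0,0,3.2,0,-1],
    [0,0,3.2,0,-1],
  ],
)

```text
time_s: 43.92
tcp_pos: [0.5178, -0.2778, 0.065]
ee_rot: [0.999, 0.037, 0.001, 0.0]
ft_force: [0.6, 0.1, -0.1]
grip_width: 0.031
grip_force: 35.0
```

Call:
carry_out(
  commands=[
    [0,0,0,0,0.1],
    [0,0,0,0,0.1],
    [0,0,0,0,0.1],
    [0,0,-1,0,0.1],
    [0,0,-3,0,0.1],
    [0,0,-5,0,0.1],
    [-1,-4,-5,0,-0.1],
    [-2,-8,-5,0,-0.1],
    [-2.5,-10,-5,0,-0.1],
    [-2.5,-10,-5,0,-0.1],
  ],
)

```text
time_s: 45.18
tcp_pos: [0.4379, -0.0385, 0.2141]
ee_rot: [0.999, 0.037, 0.0, 0.0]
ft_force: [1.4, 0.5, -0.4]
grip_width: 0.0414
grip_force: 0.0
```

Run:
```python
from h import *
p=get_image("top"); [print(*o[:4]) for o in tops(p,.065,.095,(.4,.65,-.36,-.2))]
p=get_image("wrist"); save(p,"w2"); P,ok=cloud(p)
for z0 in(.088,.095,.1):
    m=ok&(P[...,2]>z0)&(P[...,2]<.12)&(np.hypot(P[...,0]-.4555,P[...,1]-.120)<.03); print(m.sum(),P[m].mean(0),np.percentile(P[m][:,2],[50,90]),cv2.minAreaRect(P[m][:,:2].astype(np.float32)*1000))
m=ok&(P[...,2]>.065)&(P[...,2]<.12)&(np.hypot(P[...,0]-.4555,P[...,1]-.120)<.045); print(cv2.minEnclosingCircle(P[m][:,:2].astype(np.float32)))
print(arm.observe()["tcp_pos"],arm.observe()["joints"])
```

```text
208 [437.4 218.3] [ 0.568  -0.2718  0.0792] (0.5689, -0.2733, 0.0175)
208 [440.4 241.5] [ 0.5185 -0.2755  0.0797] (0.5184, -0.2762, 0.017)
217 [443.5 270.3] [ 0.4578 -0.2792  0.0796] (0.4588, -0.2807, 0.0173)
778 [0.45547628 0.11827388 0.09883619] [0.10030866 0.10175321] ((454.9080505371094, 120.4625244140625), (11.798168182373047, 35.767940521240234), 53.854129791259766)
646 [0.45521688 0.11909721 0.1002975 ] [0.10062135 0.10183249] ((454.821533203125, 120.52571105957031), (11.798168182373047, 35.5537223815918), 53.854129791259766)
450 [0.45479294 0.12020538 0.10109352] [0.10099204 0.1020254 ] ((454.3508605957031, 120.25446319580078), (10.659830093383789, 34.748416900634766), 53.57770538330078)
((0.45468538999557495, 0.12108304351568222), 0.03537469357252121)
[ 0.4360169  -0.03568951  0.21399858] [-2.19104998e-01  2.31347798e-01  1.78092495e+00  1.04871063e-03
  1.13118782e+00  1.27346972e+00]
```

View pics/w2.png

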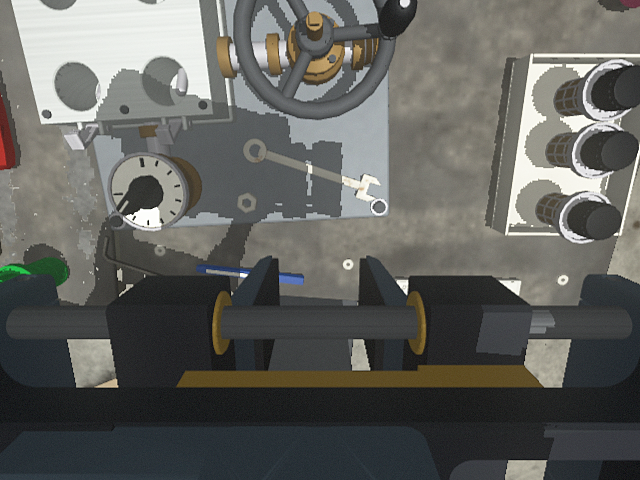

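The wrist view shows all three inserts standing in the tray at (600,90), (605,150) and (597,217). The block's sockets are empty, and the knob (146,190) points to the lower left at (122,210). That puts the knob at about 3.9 rad, so it needs about 224° anticlockwise.

Run:
```python
from h import *
print(units((.4547,.1207,.13),np.radians(-36.15)))
```

```text
(array([ 1.03, -5.15,  2.8 ,  5.08]), np.float64(4.46))
```

Call:
carry_out(
  commands=[
    [0.3,-2,0.5,1.3,-0.35],
    [0.6,-4,1.2,2.6,-0.35],
    [1.03,-5.15,2,3.9,-0.35],
    [1.03,-5.15,2.8,5.08,-0.35],
    [1.03,-5.15,2.8,5.08,-0.35],
    [1.03,-5.15,2.8,5.08,-0.35],
    [1.03,-5.15,2.8,5.08,-0.35],
    [1.03,-5.15,2.8,5.08,-0.35],
  ],
)

```text
time_s: 46.28
tcp_pos: [0.4585, 0.116, 0.1303]
ee_rot: [0.95, -0.312, 0.0, -0.0]
ft_force: [0.1, 0.5, 0.8]
grip_width: 0.0296
grip_force: 0.0
```

Run:
```python
from h import *
print(units((.4547,.1207,.080),np.radians(-36.15)),arm.observe()["joints"])
```

```text
(array([-0.19, -0.05,  1.68, -0.03]), np.float64(-36.38)) [ 1.21452870e-01  3.97065534e-01  1.81320483e+00 -3.91152939e-05
  9.30548127e-01  2.32722669e+00]
```

Call:
carry_out(
  commands=[
    [-0.19,-0.05,0.8,0,-0.35],
    [-0.19,-0.05,1.4,0,-0.35],
    [-0.19,-0.05,1.66,0,-0.35],
    [-0.19,-0.05,1.66,0,-0.35],
    [-0.19,-0.05,1.66,0,-1],
    [-0.19,-0.05,1.66,0,-1],
    [-0.19,-0.05,1.66,0,-1],
    [-0.19,-0.05,1.66,0,-1],
  ],
  force=15,
)

```text
time_s: 47.28
tcp_pos: [0.4546, 0.1207, 0.0806]
ee_rot: [0.95, -0.312, 0.0, 0.0]
ft_force: [-1.1, -3.1, 6.9]
grip_width: 0.0111
grip_force: 15.0
```

Call:
carry_out(
  commands=[
    [0,0,0,-1.25,-1],
    [0,0,0,-2.5,-1],
    [0,0,0,-3.75,-1],
    [0,0,0,-5,-1],
    [0,0,0,-6.25,-1],
    [0,0,0,-7.5,-1],
    [0,0,0,-8.75,-1],
    [0,0,0,-10,-1],
    [0,0,0,-11.25,-1],
    [0,0,0,-12.5,-1],
  ],
)

```text
time_s: 48.52
tcp_pos: [0.4543, 0.1217, 0.0806]
ee_rot: [0.849, 0.529, 0.0, -0.001]
ft_force: [-5.2, 10.0, 7.5]
grip_width: 0.0107
grip_force: 15.0
```

Call:
carry_out(
  commands=[
    [0,0,0,-1.25,-1],
    [0,0,0,-2.5,-1],
    [0,0,0,-3.75,-1],
    [0,0,0,-5,-1],
    [0,0,0,-6.25,-1],
    [0,0,0,-7.5,-1],
    [0,0,0,-8.75,-1],
    [0,0,0,-10,-1],
    [0,0,0,-11.25,-1],
    [0,0,0,-12.5,-1],
  ],
)

```text
time_s: 49.78
tcp_pos: [0.4531, 0.1213, 0.0806]
ee_rot: [0.14, 0.99, 0.0, -0.001]
ft_force: [-10.4, 5.3, 14.7]
grip_width: 0.011
grip_force: 15.0
```

Run:
```python
from h import *
o=arm.observe(); print(np.degrees(2*np.arctan2(o["ee_rot"][1],o["ee_rot"][0])),o["tcp_pos"],o["torque"],o["ft_force"],o["grip_width"],o["joints"][5])
```

```text
163.9156816583017 [0.4531298  0.12125723 0.08059462] [ 0.97010963  1.63188433 -0.02767184] [-10.40697609   5.34016289  14.72457707] 0.01095592965062248 -1.1574444138723572
```

Call:
carry_out(
  commands=[
    [0,0,0,-0.8,-1],
    [0,0,0,-1.6,-1],
    [0,0,0,-2.4,-1],
    [0,0,0,-2.8,-1],
    [0,0,0,-3.1,-1],
    [0,0,0,-3.3,-1],
    [0,0,0,-3.3,-1],
  ],
)

```text
time_s: 50.65
tcp_pos: [0.4532, 0.1209, 0.0805]
ee_rot: [-0.087, 0.996, 0.0, -0.001]
ft_force: [-8.4, 1.6, 13.0]
grip_width: 0.0114
grip_force: 15.1
```

Run:
```python
from h import *
o=arm.observe(); print(np.degrees(2*np.arctan2(o["ee_rot"][1],o["ee_rot"][0])),o["tcp_pos"],o["torque"],o["ft_force"],o["grip_width"],o["joints"][5])
```

```text
189.99248050458246 [0.45319333 0.12094913 0.08051138] [ 0.49785053  1.48505909 -0.51035369] [-8.41120709  1.56593549 13.00700153] 0.01144102634251963 -1.6127018403422324
```

Call:
carry_out(
  commands=[
    [0,0,0,0,-0.35],
    [0,0,0,0,-0.35],
    [0,0,0,0,-0.35],
    [0,0,-1,0,-0.35],
    [0,0,-2.5,0,-0.35],
    [0,0,-4,0,-0.35],
    [0,0,-5,1.2,-0.35],
    [2,-3,-6,2.4,-0.35],
    [3,-5,-6,2.4,-0.35],
    [3,-5,-6,2.4,-0.35],
  ],
)

```text
time_s: 51.9
tcp_pos: [0.3911, -0.044, 0.2606]
ee_rot: [0.08, 0.997, -0.0, 0.0]
ft_force: [1.2, 1.0, 0.1]
grip_width: 0.0299
grip_force: 0.0
```

Run:
```python
from h import *
p=get_image("top"); save(p,"top2",(200,150,480,360),2.85)
P,ok=cloud(p); m=ok&(P[...,2]>.09)&(P[...,2]<.12)&(np.hypot(P[...,0]-.4555,P[...,1]-.120)<.03); print(m.sum(),cv2.minAreaRect(P[m][:,:2].astype(np.float32)*1000))
[print(*o[:4]) for o in tops(p,.065,.095,(.4,.65,-.36,-.2))]
print(arm.observe()["tcp_pos"])
```

```text
98 ((453.1777038574219, 121.31623077392578), (34.10546875, 11.149574279785156), 8.966340065002441)
209 [437.4 218.3] [ 0.5679 -0.2717  0.0795] (0.5694, -0.2729, 0.0174)
209 [440.2 241.4] [ 0.5186 -0.2753  0.0797] (0.5186, -0.2766, 0.017)
215 [443.5 270.3] [ 0.4578 -0.2792  0.0797] (0.4583, -0.281, 0.0175)
[ 0.38962844 -0.04846037  0.26108619]
```

View pics/top2.png

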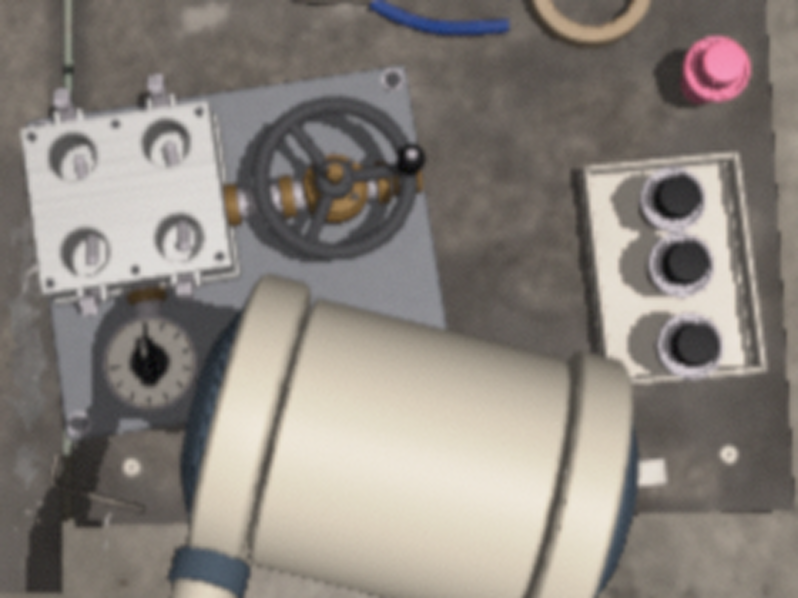

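Top view: all four sockets are empty, three inserts stand in the tray (675,195 to 692,345), the knob pointer (147,335) points to the back at zero, and the wheel handle is at (410,158).

```bash
python3 -c "
from cell import arm
print(arm.sign_off())"
```

```text
the job is handed in; nothing more can be done
None
```

The job is handed in: I opened the drain valve to its stop and backed it off a quarter turn (about 92°), put the three strainer inserts that were in the block upright in the white tray (the front left socket was empty), and turned the reset knob back to its zero stop.

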